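Clamp a can for date coding with the outer of two concentric knobs

TASK

Stand the bare can, the wider and shorter of the two cans, on the date coder's base plate between the rubber-faced jaw and the V-shaped fence, and let go. Then turn only the outer ring of the two concentric knobs clockwise until you feel the jaw hold the can gently but firmly against the fence, with about 13 N (6 to 20 N is fine; more than 28 N dents it). The inner knob is already set and must not turn; leave the other things on the bench where they are, and let go at the end.

Things in the scene. Friction and masses are not known exactly. Their poses are not given: they have to be found in the camera images.
- can: the can to clamp: plain bare aluminium cylinder, 58 mm diameter, 110 mm tall, 0.2 to 0.4 kg; origin at the centre of its underside, z up
- base: date coder's fixed base, origin on the bench, z up. Steel plate 12 mm thick, x -70 to +150, y -150 to +165 mm. On it a gearbox 110 x 110 mm centred at x 0, y +110, top at z 100 mm, with the knobs; a coder head at x +97 to +147, y -105 to -35, top z 82; a jaw that leaves the gearbox along -y, top z 60; a V fence facing the jaw. The nest between jaw and fence is free from above
- nest (a point): on the base plate at base (0, -60, 12) mm, axes as the base: set the can's underside here and it clears the open jaw by 9 mm. The steel V fence (top z 56) opens to +y and is bolted elsewhere in its slot each time: a can just touching both its cheeks has its axis at x 0, y -85 to -71 mm; not measured, to be felt. The jaw slides the can there; the V then gives on a spring, 6 N per mm, at most 6 mm
- jaw: steel jaw with a rubber face 36 mm wide, z 27 to 57 mm. Origin on the bench plane, 22 mm behind (+y of) the rubber's face, at the base's origin when open; moves along the base's -y
- knob_axis (a point): on the common vertical axis of the two knobs, at the gearbox's top face (base frame (0, 110, 100) mm); axes as the base
- outer (a joint): turn of the outer ring, rad: 0 at the start (open), grows clockwise seen from above, stop at 3.5; 1 rad moves the jaw 12 mm to the fence; 1.7 to 3.1 needed, in several grasps. Knurled black plastic ring, 62 mm diameter, 1.5 to 15.5 mm above the gearbox top. Friction 0.3 N m (at rest it can act either way), plus 0.012 N m against the turn per N of clamping; it stays where left
- inner_mark (a point): white pointer on top of the inner knob, 18 mm from the axis, 34.5 mm above the gearbox top. Inner knob: black plastic, 43 mm diameter, 16.5 to 34.5 mm above the gearbox top, right above the ring; it turns at the lightest touch and may point anywhere. Must not turn (pointer to stay within 3 mm)
- slim_can: slim bare aluminium can, 50 mm diameter, 134 mm tall; not the one to clamp; origin at the centre of its underside; leave it alone
- jar: squat glass jar with metal lid, 70 mm diameter, 85 mm tall; origin at the centre of its underside; leave it alone
- bottle_a: amber glass bottle, 62 mm diameter, 230 mm tall; origin at the centre of its underside; leave it alone
- bottle_b: green glass bottle, 62 mm diameter, 230 mm tall; origin at the centre of its underside; leave it alone
- tape: cardboard tape roll lying flat, 100 mm outside diameter, 76 mm hole, 48 mm high; origin at the centre of its underside; leave it alone
- cutter: grey box cutter lying along its x, 130 x 26 x 14 mm; origin at the centre of its underside; leave it alone
- scanner: hand scanner lying on the bench, about 175 x 60 x 35 mm; origin at the centre of its underside; leave it alone
Things that resemble listed ones, but are neither listed nor needed, are in the scene too. Leave any blue look-alike of the can alone.

How it is judged:
On the way, in this order (a step that is already met when the one before it is completed fails the run):
1. the can stands upright on the base plate between jaw and fence, released, not yet clamped (x of can in the frame of base between -0.012 and 0.012 m and y of can in the frame of base between -0.095 and -0.048 m and z of can in the frame of base between 0.008 and 0.016 m and angle between can's own z axis and vertical below 0.08 rad and contact force between the fingers and can below 0.1 N), for 0.2 s.
2. the jaw holds the can with 6 to 20 N (contact force between jaw and can between 6 and 20 N), for 0.3 s.
At the end, for the whole second after the job is handed in: The can stands upright (within 0.08 rad) on the base plate between jaw and fence (within 12 mm of the jaw's line), at rest, pressed by the jaw pad with 6 to 20 N; the inner knob's pointer is within 3 mm of where it was (all of step 2 and x of can in the frame of base between -0.012 and 0.012 m and y of can in the frame of base between -0.095 and -0.048 m and z of can in the frame of base between 0.008 and 0.016 m and angle between can's own z axis and vertical below 0.08 rad and linear speed of can below 0.01 m/s and distance of inner_mark from where it was at the start of the episode below 0.003 m); the robot touches nothing.
It fails at once if the can is squeezed by the jaw with more than 28 N (contact force between jaw and can above 28 N).
It fails at once if the inner knob is turned (pointer moved more than 3 mm) (distance of inner_mark from where it was at the start of the episode above 0.003 m).
It fails at once if another thing on the bench is moved by more than 30 mm (distance of any of slim_can, jar, bottle_a, bottle_b, tape, cutter, scanner from where it was at the start of the episode above 0.03 m).
It also fails if it takes over 72 s, if anything falls off the work surface, if the arm or the gripper's body presses on something with over 40 N, if the wrist force passes 120 N, or if a joint passes its speed limit or range.

ROBOT

A 6-joint arm with a two-finger parallel gripper is mounted at the origin on the work surface. World frame = base frame: x ahead of the robot, y to its left, z up, the work surface at z = 0. Lengths are in m, angles in rad, forces in N, time in s.
With the tool pointing down it reaches from about 0.25 to 0.725 m from the base axis. Payload 4 kg.
Tool frame: the origin (TCP) lies at the very end of the fingers, on their centre line; the grasp point (between the pads) lies 19 mm behind it; y points along the fingers, z is the direction in which the jaws open and shut, and the axes are right-handed (so a half turn about y gives the same grasp; the last joint's range is limited). The gripper opens to 85 mm and grips with 20 to 120 N. Pads are 22 mm wide; open, the fingers measure 114 mm over their backs; the gripper's body (76 mm by 85 mm) begins 54 mm behind the grasp point. The pads swing forward as they close: fully open they stand 13 mm farther back than shut.
Start: joints at [1.205, 0.241, 0.005, 1.335, 0, 1.571], TCP at [0.179, 0.467, 0.231] pointing down, gripper open.
Joint ranges: [-2.72, 2.72], [-1.05, 1.87], [-1.09, 1.28], [-1.99, 2.15], [-1.42, 1.44], [-3.14, 3.14]. Speed limits (rad/s): [2.79, 2.79, 3.14, 3.14, 3.14, 3.14].

INTERFACE

Orientations are given as a unit quaternion [x, y, z, w].
In Python, from workcell import bot gives the robot as it stands. The module is installed in compiled form; this text tells all that it offers.
- The arm moves only by the tool move_arm, never from a script. Its argument "increments" is a list of rows, each an object with "grip": the closure, from 0 (fully open) to 1 (shut); "linear": the shift along the tool's x, y, z scaled (see below), a list of three; "twist": the turn about the tool's y scaled (see below). A call has exactly 5 rows; each row shifts and turns the pose as measured when the row begins, along the tool's axes as they then stand; what a row does not reach is not made up. The controller multiplies each number of a shift by 0.2 m and each number of a turn by 2 rad. A row lasts 1/10 s, in which the tool goes at most 50 mm and 8.59 degrees, less where a joint would pass 70% of its speed; a pose out of reach is approached as far as the arm can. A call with a number of a shift or a turn outside -1 to 1 is refused whole. A call with a gripper value outside its range is refused whole. The fingers move at their own pace and stop on an object; the grip force is fixed at half the most. Time passes only in rows, so rows that do not move let the fingers close, or fill a call up. It gives the time, the measured TCP pose, the force and the opening at its end, in the units of the state.
- bot.get_obs(): the state, without advancing time (a new reading comes with each control period).
- bot.camera(name): name is "side" or "top"; returns (picture, depth): 400x640x3 uint8, blue, green, red; 400x640 float32, m along the optical axis (not along the pixel's ray), 0 where there is no reading.
- bot.camera_params(name): a dict with "camera_matrix" (3x3 intrinsics, pixels), "dist" ([k1, k2, p1, p2, k3] as OpenCV has them; the pictures are not rectified), "rvec" (rotation vector, rad) and "tvec" (3), from world to camera coordinates, as OpenCV has them. Camera axes: x right, y down, z forward; pixel columns grow to the right and rows downward; lengths in m; the calibration is good to about 2 mm. A picture is of the moment at which its call begins. camera_params takes no time and is no camera call.
- bot.job_done(): hands the job in, once; it reports no verdict.
The state is a dict: "clock": time; "joint_pos": joint angles; "joint_vel": joint speeds; "tau": joint torques, N m; "eef_pos": TCP position; "tool_rot": TCP orientation; "ft_force": force on the tool from outside, world axes, zero at the start; "ft_torque": the same for the moment, N m; "grip_width": finger opening in m.
Only numpy, scipy, OpenCV 4.12 (cv2) and the standard library are available. Lean on these libraries where they do the work, as an engineer would, in place of code of your own. Each camera call takes 0.05 s, during which the arm holds its last target. There are 200 camera calls.

## Working session

There is one attempt and no reset: what is moved stays moved. The work goes in short steps, Python scripts to look and compute and a tool call to move; the robot and the scene stay as the last step left them, time stands still between calls to the robot, and variables do not carry over. Pictures are saved under pics/ and viewed, about 8 in all and at most 12, crops included, and the job is handed in when it is done.

Besides the shell and the picture viewer there is one more tool, called after "Emit:" as a command line: name --argument value ..., lists and objects as JSON in quotes. move_arm: Moves the arm, as the interface text tells. Its arguments: {"type":"object","properties":{"increments":{"type":"array"}},"required":["increments"]}

```bash
mkdir -p pics
cat > h.py <<'E'
import numpy as np, cv2
from workcell import bot
def P(n):
    p=bot.camera_params(n); K=np.array(p["camera_matrix"],float); d=np.array(p["dist"],float).ravel()
    R=cv2.Rodrigues(np.array(p["rvec"],float))[0]; t=np.array(p["tvec"],float).ravel(); return K,d,R,t
def ray(n,uv):
    K,d,R,t=P(n); q=cv2.undistortPoints(np.array(uv,float).reshape(-1,1,2),K,d).reshape(-1,2)
    return -R.T@t,(R.T@np.c_[q,np.ones(len(q))].T).T
def onz(n,uv,z):
    c,r=ray(n,uv); return c+r*((z-c[2])/r[:,2])[:,None]
def cloud(n,D):
    v,u=np.mgrid[0:D.shape[0],0:D.shape[1]]; c,r=ray(n,np.c_[u.ravel(),v.ravel()])
    return (c+r*D.reshape(-1,1)).reshape(*D.shape,3)
def proj(n,X):
    K,d,R,t=P(n); return cv2.projectPoints(np.array(X,float).reshape(-1,3),cv2.Rodrigues(R)[0],t,K,d)[0].reshape(-1,2)
E
python3 - <<'E'
from h import *
for n in("top","side"):
    I,D=bot.camera(n); cv2.imwrite(f"pics/{n}0.png",I); np.save(n+"0.npy",D)
    print(n,ray(n,[[320,200]]),(D>0).mean())
print(bot.get_obs())
E
```

```text
top (array([ 0.20017963, -0.0710453 ,  1.71549243]), array([[ 0.18821047,  0.00527222, -0.9821485 ]])) 0.99632421875
side (array([ 0.07814598, -0.78510708,  1.09681735]), array([[ 0.35134468,  0.57592724, -0.73834022]])) 0.99620703125
{'clock': 0.1, 'joint_pos': array([1.20500811e+00, 2.41350689e-01, 3.88424476e-03, 1.33524085e+00,
       4.50391709e-06, 1.57081393e+00]), 'joint_vel': array([-0.00023217, -0.00258871,  0.00287438,  0.00021353,  0.00025704,
       -0.0010669 ]), 'tau': array([-2.46921891e-04, -3.73138297e+01,  2.53009862e+01,  1.08578833e-02,
       -9.27419336e-06, -1.91834567e-05]), 'eef_pos': array([0.17863756, 0.46638922, 0.23050514]), 'tool_rot': array([ 0.69597588, -0.12873637,  0.12848749, -0.69464774]), 'ft_force': array([-0.31847777,  1.85043213, -0.71988913]), 'ft_torque': array([ 0.05518632, -0.00213931, -0.00277906]), 'grip_width': 0.08511628147919426}
```

View pics/top0.png

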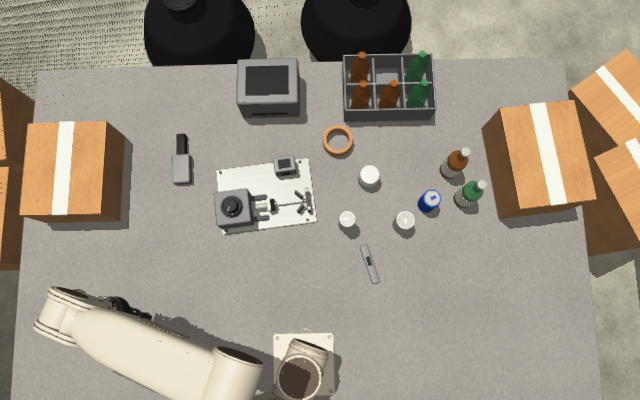

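View pics/side0.png

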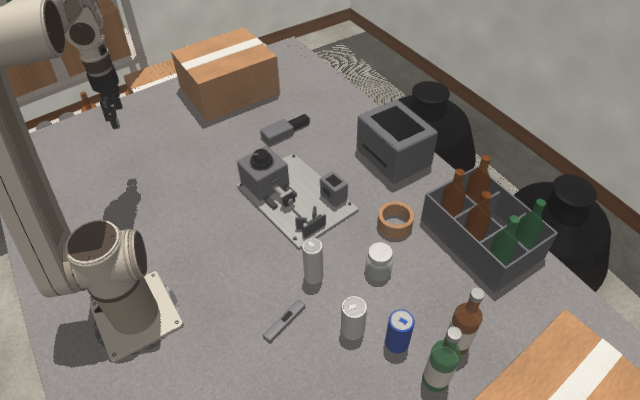

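Top view: plate at about (265,195) with gearbox/knobs at (233,206), fence at (305,202). The wide can is at (405,221), slim can (347,219), jar (370,176), blue can (430,200). The side view agrees.

Run:
```python
from h import *
I=cv2.imread("pics/top0.png"); D=np.load("top0.npy"); C=cloud("top",D); Z=C[...,2]
print("bench z",np.median(Z[230:300,420:470]))
def circ(u,v,zlo,zhi,r=20):
    m=np.zeros(Z.shape,bool); m[v-r:v+r,u-r:u+r]=1; m&=(Z>zlo)&(Z<zhi)
    p=C[m]; z=np.median(p[:,2]); (cx,cy),rr=cv2.minEnclosingCircle(p[:,:2].astype(np.float32)); print((u,v),len(p),"z",z,"c",p[:,:2].mean(0),"enc",cx,cy,rr)
circ(405,221,.1,.12); circ(347,219,.122,.145); circ(370,176,.075,.095)
circ(430,200,.1,.13)
# side can
Ds=np.load("side0.npy"); Cs=cloud("side",Ds)
for (u,v,lo,hi) in((353,305,.1,.12),(312,245,.122,.145)):
    m=np.zeros(Ds.shape,bool); m[v-25:v+25,u-25:u+25]=1; m&=(Cs[...,2]>lo)&(Cs[...,2]<hi)
    p=Cs[m]; print("side",len(p),p.mean(0))
# plate: bright, z ~ .012
hsv=cv2.cvtColor(I,cv2.COLOR_BGR2HSV)
m=((hsv[...,2]>165)&(hsv[...,1]<40)).astype(np.uint8); m[:, :205]=0; m[:,330:]=0; m[:145]=0; m[245:]=0
m=cv2.morphologyEx(m,cv2.MORPH_OPEN,np.ones((2,2)))
ys,xs=np.nonzero(m); hull=cv2.convexHull(np.c_[xs,ys].astype(np.float32)).reshape(-1,2)
w=onz("top",hull,.012)[:,:2]; rect=cv2.minAreaRect(w.astype(np.float32)); print(rect); print(cv2.boxPoints(rect))
# gearbox top from depth, inner knob top
mg=np.zeros(Z.shape,bool); mg[180:235,205:262]=1
for lo,hi in((.09,.108),(.108,.122),(.125,.142)):
    p=C[mg&(Z>lo)&(Z<hi)]; print(lo,len(p),p.mean(0),cv2.minAreaRect(p[:,:2].astype(np.float32)))
p=Cs[120:215,225:300]; 
for lo,hi in((.09,.108),(.108,.122),(.125,.142)):
    q=p[(p[...,2]>lo)&(p[...,2]<hi)]; print("s",lo,len(q),q.mean(0),cv2.minAreaRect(q[:,:2].astype(np.float32)))
cv2.imwrite("pics/crop1.png",np.hstack([cv2.resize(I[150:245,205:330],(500,380),interpolation=cv2.INTER_CUBIC),cv2.resize(cv2.imread("pics/side0.png")[140:250,230:365],(300,244))[:244].repeat(1,0) if 0 else cv2.copyMakeBorder(cv2.resize(cv2.imread("pics/side0.png")[140:250,230:365],(300,244)),0,136,0,0,0)]))
```

```text
bench z 0.0016561112189816818
(405, 221) 264 z 0.1124001563172714 c [ 0.44043147 -0.32667607] enc 0.45662835240364075 -0.3473888635635376 0.05681706592440605
(347, 219) 208 z 0.13520384042621836 c [ 0.44343823 -0.14527799] enc 0.44399967789649963 -0.14550556242465973 0.025045758113265038
(370, 176) 278 z 0.08665748834197085 c [ 0.59426288 -0.22434662] enc 0.5954505801200867 -0.22479867935180664 0.03140237182378769
(430, 200) 299 z 0.11218008825263781 c [ 0.50129447 -0.40621369] enc 0.4841810166835785 -0.3868056535720825 0.0635451078414917
side 494 [ 0.43426026 -0.33280748  0.10962194]
side 304 [ 0.43771938 -0.15029062  0.13371993]
((0.5497657656669617, 0.11555752903223038), (0.4235924780368805, 0.3389571011066437), 88.73934936523438)
[[ 0.37566856 -0.0924588 ]
 [ 0.71454364 -0.0999161 ]
 [ 0.723863    0.32357386]
 [ 0.3849879   0.33103114]]
0.09 835 [0.49365861 0.21359844 0.10141294] ((0.49596285820007324, 0.2166033387184143), (0.11171168833971024, 0.1120300441980362), 6.563559055328369)
0.108 185 [0.49274094 0.21629091 0.11459356] ((0.49543896317481995, 0.21632850170135498), (0.10311956703662872, 0.10559649020433426), 10.704298973083496)
0.125 157 [0.4950067  0.21545512 0.13544505] ((0.4935743510723114, 0.212678000330925), (0.052004437893629074, 0.04582831636071205), 62.23405456542969)
s 0.09 721 [0.48461959 0.19845353 0.0982252 ] ((0.4895528554916382, 0.21150417625904083), (0.11116264760494232, 0.11442423611879349), 7.4295477867126465)
s 0.108 146 [0.48583384 0.20048972 0.11441514] ((0.48931896686553955, 0.20720171928405762), (0.05386655777692795, 0.059869054704904556), 70.42098999023438)
s 0.125 137 [0.49054114 0.21004264 0.13245989] ((0.49059584736824036, 0.21084919571876526), (0.04580734297633171, 0.03893618285655975), 22.369356155395508)
```

View pics/crop1.png

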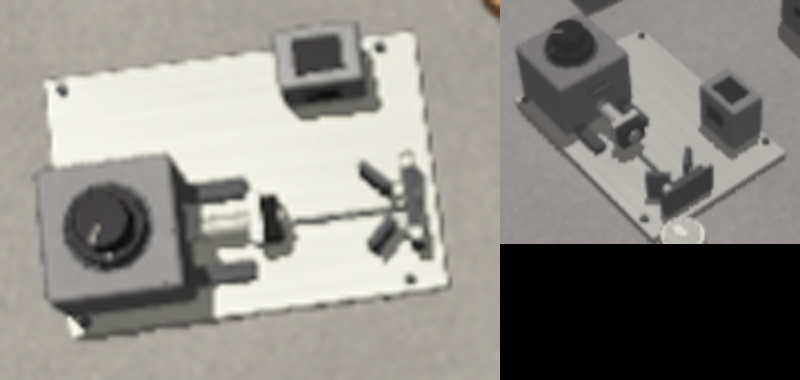

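```bash
cat > m.py <<'E'
from h import *
def comp(m,u,v):
    n,l=cv2.connectedComponents(m.astype(np.uint8)); return l==l[v,u]
for n,plate,cans,gb in(("top",(285,190),((405,219,.11,.058),(347,218,.134,.05)),(225,222)),("side",(298,200),((353,303,.11,.058),(312,243,.134,.05)),(262,182))):
    I=cv2.imread(f"pics/{n}0.png"); C=cloud(n,np.load(n+"0.npy")); Z=C[...,2]
    for u,v,h,d in cans:
        m=np.zeros(Z.shape,bool); m[v-18:v+18,u-18:u+18]=1; m&=abs(Z-h)<.02
        e=np.zeros_like(m); e|=m
        # cast all pixels of the can to plane z=h, use widths perpendicular to the view azimuth, and far rim along it
        ys,xs=np.nonzero(m); w=onz(n,np.c_[xs,ys],h)[:,:2]; cam=ray(n,[[0,0]])[0][:2]
        m2=m&(Z>h-.006); ys,xs=np.nonzero(m2); w=onz(n,np.c_[xs,ys],h)[:,:2]
        a=w.mean(0)-cam; a/=np.hypot(*a); b=np.array([-a[1],a[0]])
        s=w@b; f=(w@a); mid=(s.max()+s.min())/2; far=f.max()-d/2
        print(n,h,"mean",w.mean(0),"far/mid",far*a+mid*b,"width",s.max()-s.min(), f.max()-f.min())
    m=(np.abs(Z-np.median(Z[plate[1]-4:plate[1]+4,plate[0]-4:plate[0]+4]))<.02)
    hsv=cv2.cvtColor(I,cv2.COLOR_BGR2HSV); print(hsv[plate[1],plate[0]])
    m&=(hsv[...,2]>(175 if n=="top" else 140)); m=comp(cv2.morphologyEx(m.astype(np.uint8),cv2.MORPH_OPEN,np.ones((3,3))),*plate)
    ys,xs=np.nonzero(m); w=onz(n,np.c_[xs,ys],.012)[:,:2].astype(np.float32); r=cv2.minAreaRect(w); print(n,"plate",r); print(cv2.boxPoints(r).round(4).tolist())
    g=(Z>.094)&(Z<.106); g=comp(g,*gb); ys,xs=np.nonzero(g); w=onz(n,np.c_[xs,ys],.1)[:,:2].astype(np.float32); print("gear",cv2.minAreaRect(w))
E
python3 m.py
```

```text
top 0.11 mean [ 0.43981013 -0.32553948] far/mid [ 0.43991434 -0.3247924 ] width 0.056913585428297594 0.05637127013743337
top 0.134 mean [ 0.44383537 -0.14526974] far/mid [ 0.44326331 -0.14484718] width 0.04845533875901059 0.04829337012614887
[ 27  12 238]
top plate ((0.5837482213973999, 0.12553375959396362), (0.14790159463882446, 0.31768593192100525), 6.32951021194458)
[[0.4927000105381012, 0.275299996137619], [0.5278000235557556, -0.04050000011920929], [0.6747999787330627, -0.02419999986886978], [0.6396999955177307, 0.29159998893737793]]
gear ((0.4955403506755829, 0.21584609150886536), (0.11170515418052673, 0.11120957881212234), 6.347306728363037)
side 0.11 mean [ 0.43485622 -0.33218762] far/mid [ 0.43488377 -0.33115455] width 0.056628687681755996 0.05958448597698657
side 0.134 mean [ 0.43855914 -0.14900388] far/mid [ 0.43844283 -0.14900005] width 0.046467387609611166 0.05219659586609215
[ 21  14 186]
side plate ((0.37429267168045044, 0.18407177925109863), (1.4861466884613037, 1.282098650932312), 89.61312866210938)
[[-0.2718000113964081, -0.5547000169754028], [1.0103000402450562, -0.5633000135421753], [1.020300030708313, 0.9228000044822693], [-0.26170000433921814, 0.9315000176429749]]
gear ((0.6858331561088562, 0.3629082441329956), (1.9514098167419434, 3.1962356567382812), 54.98512649536133)
```

```bash
cat > g.py <<'E'
import sys; from h import *
from scipy.spatial.transform import Rotation as Ro
def go(x,y,z,clos=None):
    o=bot.get_obs(); R=Ro.from_quat(o["tool_rot"]).as_matrix(); d=R.T@(np.array([x,y,z])-o["eef_pos"])/0.2
    cz=np.degrees(np.arctan2(R[1,2],R[0,2]))
    print("t",o["clock"],"pos",o["eef_pos"].round(4),"tooly",R[:,1].round(3),"close ang",cz.round(1),"j",o["joint_pos"].round(3))
    print("lin units",d.round(3), "F",o["ft_force"].round(2),"T",o["ft_torque"].round(3),"w",o["grip_width"])
    if clos is not None:
        a=np.radians((cz-clos+90)%180-90); print("twist(units, cw+)",(a/2).round(3),"alt",((a-np.sign(a)*np.pi)/2).round(3))
if __name__=="__main__": go(*map(float,sys.argv[1:]))
E
python3 g.py 0.4374 -0.3283 0.25 38
```

```text
t 0.1 pos [0.1786 0.4664 0.2305] tooly [-0.001 -0.002 -1.   ] close ang 69.0 j [1.205 0.241 0.004 1.335 0.    1.571]
lin units [ 2.63  -0.091 -3.248] F [-0.32  1.85 -0.72] T [ 0.055 -0.002 -0.003] w 0.08511628147919426
twist(units, cw+) 0.271 alt -1.3
```

Emit:
move_arm --increments '[{"grip":0,"linear":[0.15,-0.1,-0.18],"twist":0},{"grip":0,"linear":[0.15,0,-0.19],"twist":0},{"grip":0,"linear":[0.15,0,-0.19],"twist":0},{"grip":0,"linear":[0.15,0,-0.19],"twist":0},{"grip":0,"linear":[0.15,0,-0.19],"twist":0}]'

```text
clock: 0.6
eef_pos: [0.2519, 0.2355, 0.247]
tool_rot: [0.699, -0.125, 0.124, -0.693]
ft_force: [1.2, 0.4, 0.4]
grip_width: 0.0857
```

Emit:
move_arm --increments '[{"grip":0,"linear":[0.15,0,-0.19],"twist":0},{"grip":0,"linear":[0.15,0,-0.19],"twist":0},{"grip":0,"linear":[0.15,0,-0.19],"twist":0},{"grip":0,"linear":[0.15,0,-0.19],"twist":0},{"grip":0,"linear":[0.15,0,-0.19],"twist":0}]'

```text
clock: 1.1
eef_pos: [0.3262, -0.0033, 0.2481]
tool_rot: [0.699, -0.123, 0.123, -0.694]
ft_force: [1.8, 0.9, 0.5]
grip_width: 0.086
```

```bash
python3 g.py 0.4374 -0.3283 0.25 38
```

```text
t 1.1 pos [ 0.3262 -0.0033  0.2481] tooly [-0.001 -0.007 -1.   ] close ang 70.0 j [-0.004 -0.116 -0.336  1.351 -0.007  0.346]
lin units [ 1.079  0.002 -1.336] F [1.76 0.95 0.54] T [ 0.026 -0.102  0.024] w 0.08596530546557449
twist(units, cw+) 0.279 alt -1.292
```

Emit:
move_arm --increments '[{"grip":0,"linear":[0.15,0,-0.19],"twist":0},{"grip":0,"linear":[0.15,0,-0.19],"twist":0},{"grip":0,"linear":[0.15,0,-0.19],"twist":0},{"grip":0,"linear":[0.15,0,-0.19],"twist":0},{"grip":0,"linear":[0.15,0,-0.19],"twist":0}]'

```text
clock: 1.6
eef_pos: [0.4004, -0.2422, 0.2489]
tool_rot: [0.698, -0.124, 0.125, -0.694]
ft_force: [0.6, 0.4, 0.3]
grip_width: 0.0855
```

Emit:
move_arm --increments '[{"grip":0,"linear":[0,0,0],"twist":0.07},{"grip":0,"linear":[0,0,0],"twist":0.07},{"grip":0,"linear":[0,0,0],"twist":0.07},{"grip":0,"linear":[0,0,0],"twist":0.07},{"grip":0,"linear":[0,0,0],"twist":0.02}]'

```text
clock: 2.1
eef_pos: [0.3998, -0.2498, 0.244]
tool_rot: [0.624, -0.337, 0.334, -0.62]
ft_force: [-0.5, -0.2, -0.5]
grip_width: 0.0853
```

```bash
python3 g.py 0.4374 -0.3283 0.20 38
```

```text
t 2.1 pos [ 0.3998 -0.2498  0.244 ] tooly [-0.007 -0.002 -1.   ] close ang 33.3 j [-0.555  0.182 -0.036  1.357 -0.006  0.435]
lin units [ 0.432  0.22  -0.057] F [-0.46 -0.25 -0.48] T [-0.004  0.056  0.011] w 0.08527216361470472
twist(units, cw+) -0.041 alt 1.53
```

Emit:
move_arm --increments '[{"grip":0,"linear":[0.2,0.02,-0.03],"twist":0},{"grip":0,"linear":[0.2,0.05,-0.03],"twist":0},{"grip":0,"linear":[0.03,0.15,0],"twist":0},{"grip":0,"linear":[0,0,0],"twist":0},{"grip":0,"linear":[0,0,0],"twist":0}]'

```text
clock: 2.6
eef_pos: [0.4364, -0.3296, 0.1972]
tool_rot: [0.624, -0.339, 0.333, -0.621]
ft_force: [0.3, -0.1, 0.6]
grip_width: 0.0854
```

```bash
python3 g.py 0.4374 -0.3283 0.18 38
python3 - <<'E'
from h import *
I,D=bot.camera("side"); t=bot.get_obs()["eef_pos"]; p=proj("side",[t,[.4374,-.3283,.11],[.4374,-.3283,0]]); print(p)
I2,_=bot.camera("top"); p2=proj("top",[t,[.4374,-.3283,.11]]); print(p2)
for q in p: cv2.drawMarker(I,tuple(int(x) for x in q.round()),(0,0,255),0,5,1)
for q in p2: cv2.drawMarker(I2,tuple(int(x) for x in q.round()),(0,0,255),0,5,1)
a=cv2.resize(I[190:350,290:430],(525,600),interpolation=cv2.INTER_CUBIC); b=cv2.resize(I2[180:260,370:440],(262,300),interpolation=cv2.INTER_CUBIC)
cv2.imwrite("pics/hov.png",np.hstack([a,cv2.copyMakeBorder(b,0,300,0,0,0)]))
E
```

```text
t 2.6 pos [ 0.4364 -0.3296  0.1972] tooly [-0.01  0.   -1.  ] close ang 33.3 j [-0.644  0.356  0.075  1.297 -0.006  0.346]
lin units [-0.002  0.086  0.008] F [ 0.33 -0.14  0.62] T [-0.041 -0.032  0.028] w 0.08540005054142297
twist(units, cw+) -0.041 alt 1.53
[[354.74866098 285.06198799]
 [353.74608267 305.454796  ]
 [352.28513465 328.57330394]]
[[410.50231632 216.22003292]
 [405.73008561 220.18283901]]
```

View pics/hov.png

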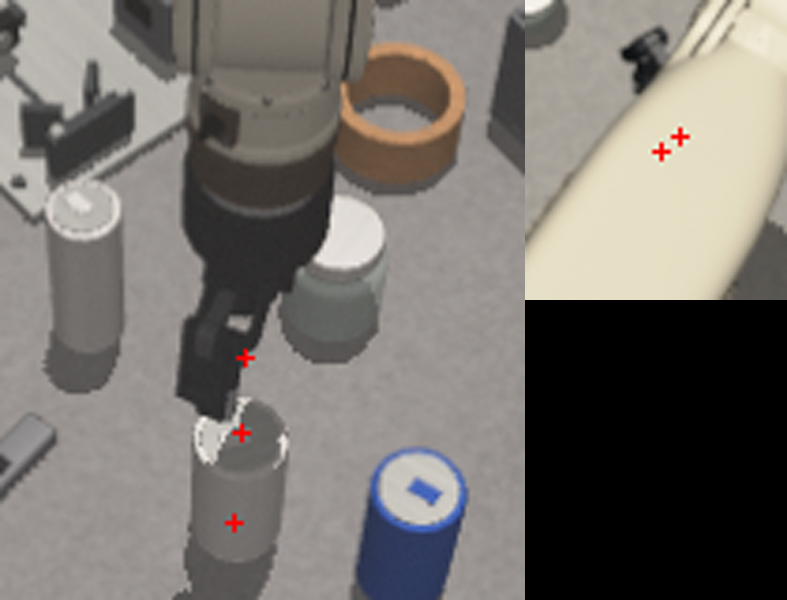

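Emit:
move_arm --increments '[{"grip":0,"linear":[0,0.15,0],"twist":0},{"grip":0,"linear":[0,0.15,0],"twist":0},{"grip":0,"linear":[0,0.1,0],"twist":0},{"grip":0,"linear":[0,0.1,0],"twist":0},{"grip":0,"linear":[0,0.1,0],"twist":0}]'

```text
clock: 3.2
eef_pos: [0.4413, -0.3305, 0.0866]
tool_rot: [0.626, -0.33, 0.339, -0.621]
ft_force: [0.0, 0.4, 0.0]
grip_width: 0.0857
```

```bash
python3 g.py 0.4374 -0.3283 0.065 38
```

```text
t 3.2 pos [ 0.4413 -0.3305  0.0866] tooly [ 0.008 -0.012 -1.   ] close ang 33.6 j [-0.64   0.434 -0.113  1.01  -0.005  0.345]
lin units [-0.022  0.108 -0.01 ] F [0.02 0.44 0.02] T [0.022 0.009 0.02 ] w 0.08570310629667789
twist(units, cw+) -0.039 alt 1.532
```

Emit:
move_arm --increments '[{"grip":0,"linear":[-0.02,0.1,-0.01],"twist":0},{"grip":0,"linear":[0,0,0],"twist":0},{"grip":1,"linear":[0,0,0],"twist":0},{"grip":1,"linear":[0,0,0],"twist":0},{"grip":1,"linear":[0,0,0],"twist":0}]'

```text
clock: 3.7
eef_pos: [0.4394, -0.3276, 0.0713]
tool_rot: [0.626, -0.327, 0.34, -0.621]
ft_force: [0.3, -0.2, -1.7]
grip_width: 0.057
```

Emit:
move_arm --increments '[{"grip":1,"linear":[0,0,0],"twist":0},{"grip":1,"linear":[0,0,0],"twist":0},{"grip":1,"linear":[0,0,0],"twist":0},{"grip":1,"linear":[0,0,0],"twist":0},{"grip":1,"linear":[0,0,0],"twist":0}]'

```text
clock: 4.2
eef_pos: [0.44, -0.3279, 0.0724]
tool_rot: [0.626, -0.326, 0.34, -0.621]
ft_force: [0.0, -1.3, -2.5]
grip_width: 0.0567
```

```bash
python3 g.py 0.4374 -0.3283 0.24 38
```

```text
t 4.2 pos [ 0.44   -0.3279  0.0724] tooly [ 0.014 -0.016 -1.   ] close ang 33.7 j [-0.638  0.439 -0.147  0.964 -0.005  0.344]
lin units [ 0.012 -0.838 -0.01 ] F [ 0.   -1.31 -2.54] T [0.013 0.009 0.02 ] w 0.05668327417312769
twist(units, cw+) -0.037 alt 1.534
```

Emit:
move_arm --increments '[{"grip":1,"linear":[0,-0.1,0],"twist":0},{"grip":1,"linear":[0,-0.2,0],"twist":0},{"grip":1,"linear":[0,-0.2,0],"twist":0},{"grip":1,"linear":[0,-0.2,0],"twist":0},{"grip":1,"linear":[0,-0.2,0],"twist":0}]'

```text
clock: 4.7
eef_pos: [0.4329, -0.3217, 0.2489]
tool_rot: [0.625, -0.334, 0.333, -0.622]
ft_force: [0.1, -0.4, -2.5]
grip_width: 0.0566
```

```bash
python3 - <<'E'
from h import *
import json
I,D=bot.camera("side"); cv2.imwrite("pics/lift.png",I); np.save("lift.npy",D)
Y=np.radians(6.34); k=np.array([.4925,.2137]); R=np.array([[np.cos(Y),-np.sin(Y)],[np.sin(Y),np.cos(Y)]])
o=k-R@[0,.11]; print("base",o,"nest",o+R@[0,-.06])
# predicted plate corners and knobs in both views for estimates per camera
v=[]
for n,kk in(("top",[.4955,.2158]),("side",[.4895,.2115]),("side",k),("top",k)):
    o=np.array(kk)-R@[0,.11]
    w=[list(o+R@np.array(p[:2]))+[p[2]] for p in([.15,.165,.012],[.15,-.15,.012],[-.07,-.15,.012],[-.07,.165,.012],[0,.11,.1345],[0,.11,.1],[.055,.055,.1],[-.055,.055,.1],[.055,.165,.1],[-.055,.165,.1])]
    J=cv2.imread(f"pics/{n}0.png"); q=proj(n,w)
    x0,y0=(205,145) if n=="top" else (230,135)
    J=cv2.resize(J[y0:y0+115,x0:x0+135],None,fx=2.9,fy=2.6,interpolation=cv2.INTER_CUBIC)
    for a in q: cv2.drawMarker(J,(int((a[0]+.5-x0)*2.9),int((a[1]+.5-y0)*2.6)),(0,0,255),0,9,1)
    v.append(J)
cv2.imwrite("pics/chk.png",np.vstack([np.hstack(v[:2]),np.hstack([v[3],v[2]])]))
E
python3 g.py 0.48 0.045 0.25 6
```

```text
base [0.5046471  0.10437275] nest [0.51127279 0.0447397 ]
t 4.75 pos [ 0.4356 -0.3237  0.2569] tooly [ 0.007 -0.011 -1.   ] close ang 33.7 j [-0.636  0.307  0.161  1.412 -0.005  0.346]
lin units [-1.411  0.015  1.208] F [ 1.94 -1.17  3.87] T [-0.213 -0.331  0.02 ] w 0.05700505458273117
twist(units, cw+) 0.242 alt -1.329
```

View pics/chk.png

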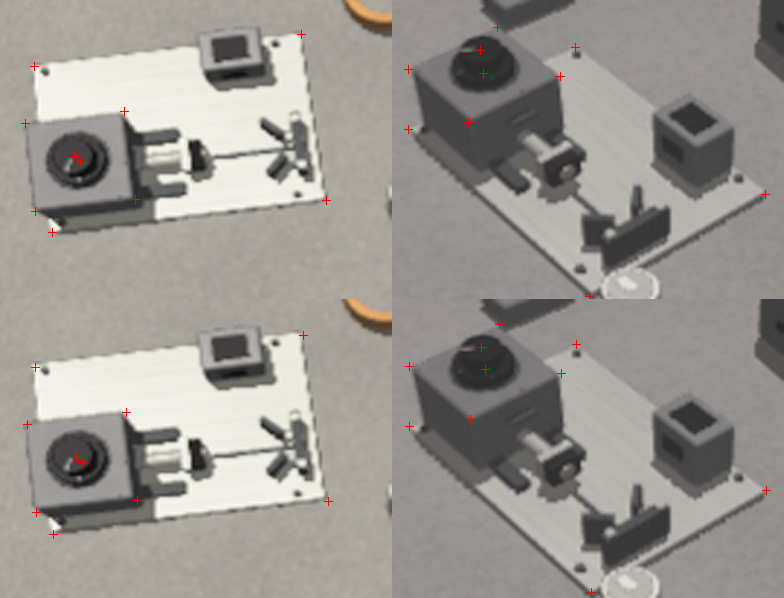

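Top-view overlay fits within about 1 px; side overlay's gearbox corners are about 2 px left of the real ones. I'll recompute from the visible corners, in both views.

```bash
cat > fit.py <<'E'
from h import *
from scipy.optimize import least_squares
B=np.array([[.055,.165],[.055,.055],[-.055,.055],[-.055,.165]])
def px(n,c): c=np.array(c,float); o=(205,145) if n=="top" else (230,135); return np.c_[o[0]+c[:,0]/2.9-.5,o[1]+c[:,1]/2.6-.5]
S=[("top",px("top",[[30,120],[130,114],[135,200],[37,211]]),B,.1),
("side",px("side",[[497,30],[562,75],[478,122],[415,72]])-[392/2.9,0],B,.1),
("top",px("top",[[35,65],[299,34],[326,200],[53,232]]),np.array([[.15,.165],[.15,-.15],[-.07,-.15],[-.07,.165]]),.012),
("side",px("side",[[765,195],[411,130],])-[392/2.9,0],np.array([[.15,-.15],[-.07,.165]]),.012)]
def T(p,b): c,s=np.cos(p[2]),np.sin(p[2]); return b@np.array([[c,s],[-s,c]])+p[:2]
def f(p,S): return np.concatenate([(onz(n,u,z)[:,:2]-T(p,b)).ravel() for n,u,b,z in S])
for nm,s in(("top",[S[0],S[2]]),("side",[S[1],S[3]]),("all",S)):
    r=least_squares(f,[.5,.1,.1],args=(s,)); print(nm,r.x,np.degrees(r.x[2]),"rms",np.sqrt((r.fun**2).mean()),"knob",T(r.x,np.array([[0,.11]])),"nest",T(r.x,np.array([[0,-.06]])))
E
python3 fit.py
```

```text
top [0.50802106 0.1051467  0.1088485 ] 6.236559884562524 rms 0.002289271384993496 knob [[0.49607135 0.21449571]] nest [[0.51453908 0.04550179]]
side [0.50415197 0.09932295 0.11578444] 6.633959787188001 rms 0.0032463321791366957 knob [[0.49144412 0.20858644]] nest [[0.51108352 0.03972468]]
all [0.50639599 0.10262725 0.11271988] 6.458373159442368 rms 0.0037440798582274565 knob [[0.49402305 0.21192917]] nest [[0.51314487 0.04300802]]
```

```bash
python3 g.py 0.513 0.043 0.25 6.4
```

```text
t 4.75 pos [ 0.4356 -0.3237  0.2569] tooly [ 0.007 -0.011 -1.   ] close ang 33.7 j [-0.636  0.307  0.161  1.412 -0.005  0.346]
lin units [-1.311  0.016  1.339] F [ 1.94 -1.17  3.87] T [-0.213 -0.331  0.02 ] w 0.05700505458273117
twist(units, cw+) 0.238 alt -1.332
```

Emit:
move_arm --increments '[{"grip":1,"linear":[-0.16,0,0.165],"twist":0},{"grip":1,"linear":[-0.16,0,0.165],"twist":0},{"grip":1,"linear":[-0.16,0,0.165],"twist":0},{"grip":1,"linear":[-0.16,0,0.165],"twist":0},{"grip":1,"linear":[-0.16,0,0.165],"twist":0}]'

```text
clock: 5.25
eef_pos: [0.4879, -0.1003, 0.2575]
tool_rot: [0.624, -0.33, 0.347, -0.618]
ft_force: [1.1, -0.3, -1.8]
grip_width: 0.0571
```

Emit:
move_arm --increments '[{"grip":1,"linear":[-0.16,0,0.165],"twist":0},{"grip":1,"linear":[-0.16,0,0.165],"twist":0},{"grip":1,"linear":[-0.08,0,0.08],"twist":0},{"grip":1,"linear":[0,0,0],"twist":0.07},{"grip":1,"linear":[0,0,0],"twist":0.07}]'

```text
clock: 5.75
eef_pos: [0.5138, 0.0232, 0.2539]
tool_rot: [0.569, -0.413, 0.429, -0.567]
ft_force: [-0.2, 0.1, -3.6]
grip_width: 0.0565
```

```bash
python3 g.py 0.513 0.043 0.15 6.4
```

```text
t 5.75 pos [0.5138 0.0232 0.2539] tooly [ 0.017 -0.016 -1.   ] close ang 16.9 j [ 0.055  0.248  0.073  1.38  -0.017  1.331]
lin units [-0.106  0.518  0.019] F [-0.15  0.14 -3.56] T [-0.004  0.064 -0.005] w 0.05646399303130691
twist(units, cw+) 0.092 alt -1.479
```

Emit:
move_arm --increments '[{"grip":1,"linear":[-0.1,0.05,0.02],"twist":0},{"grip":1,"linear":[0,0.15,0],"twist":0.07},{"grip":1,"linear":[0,0.15,0],"twist":0.02},{"grip":1,"linear":[0,0.1,0],"twist":0},{"grip":1,"linear":[0,0,0],"twist":0}]'

```text
clock: 6.25
eef_pos: [0.5137, 0.0444, 0.1602]
tool_rot: [-0.526, 0.464, -0.481, 0.526]
ft_force: [-0.7, -0.1, -2.4]
grip_width: 0.0566
```

```bash
python3 g.py 0.513 0.043 0.0844 6.4;  python3 - <<'E'
from h import *
I,_=bot.camera("side"); I2,_=bot.camera("top")
a=cv2.resize(I[110:260,220:370],(500,500),interpolation=cv2.INTER_CUBIC); b=cv2.resize(I2[140:250,200:330],(300,254),interpolation=cv2.INTER_CUBIC)
cv2.imwrite("pics/pl.png",np.hstack([a,cv2.copyMakeBorder(b,0,246,0,0,0)]))
E
```

```text
t 6.25 pos [0.5137 0.0444 0.1602] tooly [ 0.019 -0.016 -1.   ] close ang 6.1 j [ 0.097  0.3   -0.105  1.148 -0.018  1.56 ]
lin units [-0.     0.379 -0.011] F [-0.74 -0.13 -2.44] T [ 0.035  0.104 -0.03 ] w 0.05655606658505273
twist(units, cw+) -0.002 alt 1.569
```

View pics/pl.png

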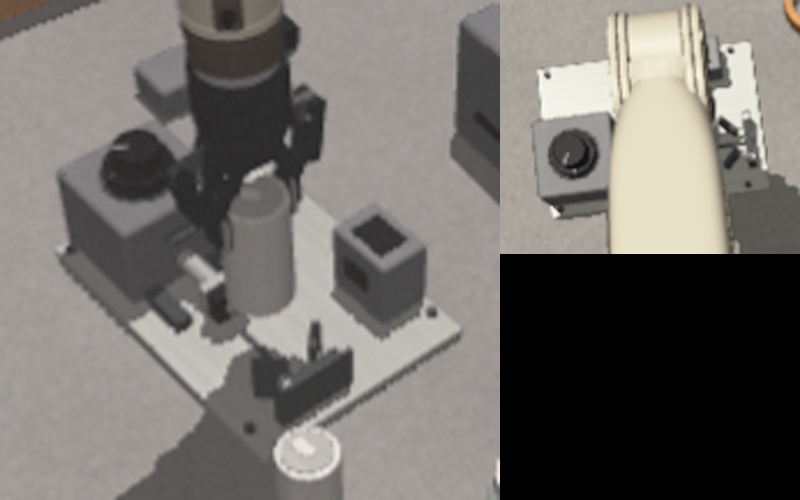

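Emit:
move_arm --increments '[{"grip":1,"linear":[0,0.12,0],"twist":0},{"grip":1,"linear":[0,0.1,0],"twist":0},{"grip":1,"linear":[0,0.06,0],"twist":0},{"grip":1,"linear":[0,0.04,0],"twist":0},{"grip":1,"linear":[0,0,0],"twist":0}]'

```text
clock: 6.85
eef_pos: [0.5244, 0.0438, 0.1055]
tool_rot: [-0.52, 0.459, -0.486, 0.532]
ft_force: [-0.4, -0.5, -2.1]
grip_width: 0.0573
```

```bash
python3 g.py 0.513 0.043 0.0844 6.4
```

```text
t 6.85 pos [0.5244 0.0438 0.1055] tooly [ 0.04  -0.014 -0.999] close ang 6.1 j [ 0.093  0.353 -0.185  0.994 -0.018  1.557]
lin units [-0.004  0.103 -0.061] F [-0.42 -0.46 -2.15] T [ 0.014  0.099 -0.073] w 0.057337789791744725
twist(units, cw+) -0.002 alt 1.568
```

Emit:
move_arm --increments '[{"grip":1,"linear":[0,0,-0.03],"twist":0},{"grip":1,"linear":[0,0,-0.03],"twist":0},{"grip":1,"linear":[0,0.02,0],"twist":0},{"grip":1,"linear":[0,0.02,0],"twist":0},{"grip":1,"linear":[0,0,0],"twist":0}]'

```text
clock: 7.35
eef_pos: [0.5137, 0.0424, 0.0998]
tool_rot: [-0.518, 0.457, -0.488, 0.533]
ft_force: [-0.2, -0.2, -2.0]
grip_width: 0.057
```

```bash
python3 g.py 0.513 0.043 0.0844 6.4
```

```text
t 7.35 pos [0.5137 0.0424 0.0998] tooly [ 0.046 -0.013 -0.999] close ang 6.1 j [ 0.093  0.335 -0.228  0.963 -0.018  1.557]
lin units [-0.005  0.077 -0.007] F [-0.18 -0.17 -1.99] T [-0.027  0.126  0.001] w 0.056978170581218186
twist(units, cw+) -0.002 alt 1.568
```

Emit:
move_arm --increments '[{"grip":1,"linear":[0,0.025,-0.02],"twist":0},{"grip":1,"linear":[0,0.025,0],"twist":0},{"grip":1,"linear":[0,0.02,0],"twist":0},{"grip":1,"linear":[0,0.01,0],"twist":0},{"grip":1,"linear":[0,0,0],"twist":0}]'

```text
clock: 7.85
eef_pos: [0.5105, 0.0418, 0.0826]
tool_rot: [-0.518, 0.457, -0.488, 0.533]
ft_force: [-1.8, 0.1, 3.6]
grip_width: 0.0572
```

```bash
python3 g.py 0.513 0.043 0.0844 6.4
```

```text
t 7.85 pos [0.5105 0.0418 0.0826] tooly [ 0.046 -0.013 -0.999] close ang 6.1 j [ 0.092  0.349 -0.26   0.917 -0.017  1.556]
lin units [-0.005 -0.008  0.013] F [-1.84  0.14  3.58] T [-0.019  0.559  0.024] w 0.05716135437994655
twist(units, cw+) -0.002 alt 1.568
```

Emit:
move_arm --increments '[{"grip":0.25,"linear":[0,0,0],"twist":0},{"grip":0.1,"linear":[0,0,0],"twist":0},{"grip":0,"linear":[0,0,0],"twist":0},{"grip":0,"linear":[0,0,0],"twist":0},{"grip":0,"linear":[0,0,0],"twist":0}]'

```text
clock: 8.35
eef_pos: [0.5126, 0.0419, 0.0838]
tool_rot: [-0.517, 0.456, -0.489, 0.534]
ft_force: [-0.0, 0.8, 0.2]
grip_width: 0.0853
```

Emit:
move_arm --increments '[{"grip":0,"linear":[0,-0.05,0],"twist":0},{"grip":0,"linear":[0,-0.1,0],"twist":0},{"grip":0,"linear":[0,-0.15,0],"twist":0},{"grip":0,"linear":[0,-0.2,0],"twist":0},{"grip":0,"linear":[0,-0.2,0],"twist":0}]'

```text
clock: 8.85
eef_pos: [0.5009, 0.0433, 0.224]
tool_rot: [-0.521, 0.46, -0.486, 0.531]
ft_force: [1.4, 0.0, -0.6]
grip_width: 0.0853
```

```bash
python3 g.py 0.494 0.212 0.2 6.4
python3 - <<'E'
from h import *
I,D=bot.camera("side"); cv2.imwrite("pics/side1.png",I)
C=cloud("side",D); Z=C[...,2]; m=np.zeros(Z.shape,bool); m[150:225,270:325]=1; q=C[m&(Z>.115)&(Z<.13)]; print(len(q),q.mean(0))
cv2.imwrite("pics/c2.png",cv2.resize(I[110:260,220:370],(450,450),interpolation=cv2.INTER_CUBIC))
E
```

```text
t 8.85 pos [0.5009 0.0433 0.224 ] tooly [ 0.036 -0.014 -0.999] close ang 6.1 j [ 0.097  0.222 -0.04   1.275 -0.018  1.561]
lin units [-0.844  0.107  0.051] F [ 1.37  0.01 -0.58] T [0.011 0.013 0.006] w 0.08533178203358582
twist(units, cw+) -0.003 alt 1.568
280 [0.50884379 0.03758238 0.12260019]
```

View pics/c2.png

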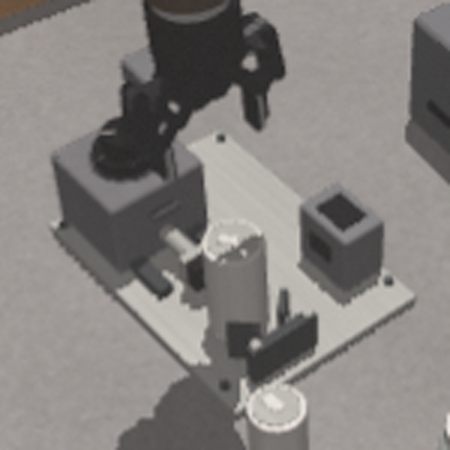

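Can stands upright in the nest, between the jaw and fence, about 2 mm from target. On to the knob.

Emit:
move_arm --increments '[{"grip":0,"linear":[-0.2,-0.1,0.01],"twist":0},{"grip":0,"linear":[-0.2,-0.1,0.01],"twist":0},{"grip":0,"linear":[-0.2,0,0.01],"twist":0},{"grip":0,"linear":[-0.2,0,0.01],"twist":0},{"grip":0,"linear":[0,0,0],"twist":-0.07}]'

```text
clock: 9.4
eef_pos: [0.4964, 0.2088, 0.2798]
tool_rot: [-0.545, 0.416, -0.455, 0.568]
ft_force: [-0.8, -0.6, -0.1]
grip_width: 0.0854
```

Emit:
move_arm --increments '[{"grip":0,"linear":[0,0,0],"twist":-0.075},{"grip":0,"linear":[0,0,0],"twist":-0.075},{"grip":0,"linear":[0,0,0],"twist":-0.075},{"grip":0,"linear":[0,0,0],"twist":-0.075},{"grip":0,"linear":[0,0,0],"twist":-0.075}]'

```text
clock: 9.9
eef_pos: [0.4955, 0.212, 0.283]
tool_rot: [-0.672, 0.179, -0.226, 0.682]
ft_force: [0.2, 1.1, -0.2]
grip_width: 0.0857
```

Emit:
move_arm --increments '[{"grip":0,"linear":[0,0,0],"twist":-0.075},{"grip":0,"linear":[0,0,0],"twist":-0.075},{"grip":0,"linear":[0,0,0],"twist":-0.075},{"grip":0,"linear":[0,0,0],"twist":-0.075},{"grip":0,"linear":[0,0,0],"twist":-0.075}]'

```text
clock: 10.4
eef_pos: [0.4951, 0.212, 0.2861]
tool_rot: [0.708, 0.085, -0.035, -0.7]
ft_force: [-0.5, -0.8, -0.1]
grip_width: 0.0854
```

Emit:
move_arm --increments '[{"grip":0,"linear":[0,0,0],"twist":-0.075},{"grip":0,"linear":[0,0,0],"twist":-0.075},{"grip":0,"linear":[0,0,0],"twist":-0.075},{"grip":0,"linear":[0,0,0],"twist":-0.075},{"grip":0,"linear":[0,0,0],"twist":-0.075}]'

```text
clock: 10.9
eef_pos: [0.4947, 0.2119, 0.2893]
tool_rot: [0.646, 0.336, -0.291, -0.621]
ft_force: [0.5, 0.9, 0.1]
grip_width: 0.0854
```

```bash
python3 g.py 0.494 0.212 0.16 6.4
```

```text
t 10.9 pos [0.4947 0.2119 0.2893] tooly [ 0.074 -0.004 -0.997] close ang 142.6 j [ 0.424  0.247  0.161  1.418 -0.034 -0.497]
lin units [-0.029  0.644  0.042] F [0.46 0.92 0.05] T [-0.014  0.083  0.018] w 0.08543819834004229
twist(units, cw+) -0.382 alt 1.189
```

Emit:
move_arm --increments '[{"grip":0,"linear":[0,0.24,0],"twist":0},{"grip":0,"linear":[0,0.24,0],"twist":0},{"grip":0,"linear":[0,0.08,0],"twist":0},{"grip":0,"linear":[0,0,0],"twist":0},{"grip":0,"linear":[0,0,0],"twist":0}]'

```text
clock: 11.4
eef_pos: [0.5053, 0.2125, 0.1797]
tool_rot: [0.646, 0.341, -0.288, -0.62]
ft_force: [0.6, 0.4, 0.1]
grip_width: 0.0859
```

```bash
python3 g.py 0.494 0.212 0.16 6.4
```

```text
t 11.4 pos [0.5053 0.2125 0.1797] tooly [ 0.082  0.    -0.997] close ang 142.7 j [ 0.416  0.304 -0.05   1.141 -0.033 -0.507]
lin units [-0.041  0.093  0.05 ] F [0.64 0.38 0.08] T [ 0.065  0.12  -0.047] w 0.08588494357595247
twist(units, cw+) -0.381 alt 1.19
```

Emit:
move_arm --increments '[{"grip":0,"linear":[0,-0.25,0],"twist":0},{"grip":0,"linear":[0,-0.25,0],"twist":0},{"grip":0,"linear":[0,-0.25,0],"twist":0},{"grip":0,"linear":[0,-0.25,0],"twist":0},{"grip":0,"linear":[0,0,0],"twist":0}]'

```text
clock: 11.9
eef_pos: [0.487, 0.2119, 0.3869]
tool_rot: [0.646, 0.342, -0.286, -0.62]
ft_force: [1.5, 1.2, 0.7]
grip_width: 0.0852
```

```bash
python3 g.py 0.494 0.212 0.16 6.4
```

```text
t 11.9 pos [0.487  0.2119 0.3869] tooly [ 0.087  0.003 -0.996] close ang 142.7 j [ 0.43   0.231  0.389  1.648 -0.034 -0.494]
lin units [-0.041  1.133  0.05 ] F [1.46 1.23 0.67] T [-0.063  0.06   0.006] w 0.08518691988984316
twist(units, cw+) -0.381 alt 1.19
```

Emit:
move_arm --increments '[{"grip":0,"linear":[-0.2,0,0.12],"twist":0},{"grip":0,"linear":[-0.2,0,0.12],"twist":0},{"grip":0,"linear":[-0.2,0,0.12],"twist":0},{"grip":0,"linear":[0,0,0],"twist":0},{"grip":0,"linear":[0,0,0],"twist":0}]'

```text
clock: 12.4
eef_pos: [0.3559, 0.1594, 0.3798]
tool_rot: [0.645, 0.347, -0.282, -0.62]
ft_force: [-0.4, 0.4, 0.4]
grip_width: 0.085
```

```bash
python3 g.py 0.494 0.212 0.16 6.4
```

```text
t 12.4 pos [0.3559 0.1594 0.3798] tooly [ 0.098  0.008 -0.995] close ang 142.7 j [ 0.448 -0.073  0.035  1.586 -0.035 -0.476]
lin units [ 0.552  1.164 -0.308] F [-0.44  0.36  0.39] T [-0.043  0.032  0.013] w 0.08498805610354822
twist(units, cw+) -0.381 alt 1.19
```

Emit:
move_arm --increments '[{"grip":0,"linear":[0.2,0,-0.12],"twist":0},{"grip":0,"linear":[0.2,0,-0.12],"twist":0},{"grip":0,"linear":[0.2,0,-0.12],"twist":0},{"grip":0,"linear":[0.15,0,-0.09],"twist":0},{"grip":0,"linear":[0.15,0,-0.09],"twist":0}]'

```text
clock: 12.9
eef_pos: [0.5552, 0.2398, 0.4071]
tool_rot: [0.645, 0.352, -0.277, -0.619]
ft_force: [0.7, -0.5, 0.3]
grip_width: 0.0858
```

```bash
python3 g.py 0.494 0.212 0.16 6.4
```

```text
t 12.9 pos [0.5552 0.2398 0.4071] tooly [ 0.111  0.014 -0.994] close ang 142.7 j [ 0.424  0.388  0.658  1.734 -0.033 -0.5  ]
lin units [-0.39   1.192  0.257] F [ 0.73 -0.48  0.34] T [-0.008  0.084  0.004] w 0.08579453997953551
twist(units, cw+) -0.381 alt 1.189
```

Emit:
move_arm --increments '[{"grip":0,"linear":[0,0,0],"twist":0},{"grip":0,"linear":[0,0,0],"twist":0},{"grip":0,"linear":[0,0,0],"twist":0},{"grip":0,"linear":[0,0,0],"twist":0},{"grip":0,"linear":[0,0,0],"twist":0}]'

```text
clock: 13.4
eef_pos: [0.5605, 0.2418, 0.4039]
tool_rot: [0.645, 0.351, -0.277, -0.619]
ft_force: [0.4, 0.1, 0.2]
grip_width: 0.0854
```

```bash
python3 g.py 0.494 0.212 0.16 6.4
```

```text
t 13.4 pos [0.5605 0.2418 0.4039] tooly [ 0.109  0.013 -0.994] close ang 142.7 j [ 0.424  0.401  0.669  1.734 -0.033 -0.5  ]
lin units [-0.411  1.174  0.27 ] F [0.4  0.07 0.15] T [-0.026  0.134  0.023] w 0.08544821966045511
twist(units, cw+) -0.382 alt 1.189
```

Emit:
move_arm --increments '[{"grip":0,"linear":[-0.1,0.14,0.07],"twist":0},{"grip":0,"linear":[-0.1,0.14,0.07],"twist":0},{"grip":0,"linear":[-0.1,0.14,0.07],"twist":0},{"grip":0,"linear":[-0.1,0.14,0.06],"twist":0},{"grip":0,"linear":[0,0.14,0],"twist":0}]'

```text
clock: 13.9
eef_pos: [0.4836, 0.2124, 0.2593]
tool_rot: [0.645, 0.359, -0.269, -0.619]
ft_force: [0.1, 0.2, 0.1]
grip_width: 0.0854
```

Emit:
move_arm --increments '[{"grip":0,"linear":[0,0.14,0],"twist":0},{"grip":0,"linear":[0,0.12,0],"twist":0},{"grip":0,"linear":[0,0.08,0],"twist":0},{"grip":0,"linear":[0,0.04,0],"twist":0},{"grip":0,"linear":[0,0,0],"twist":0}]'

```text
clock: 14.4
eef_pos: [0.4877, 0.2117, 0.1831]
tool_rot: [0.645, 0.36, -0.268, -0.619]
ft_force: [-0.7, -0.9, 0.2]
grip_width: 0.0855
```

```bash
python3 g.py 0.494 0.212 0.15 6.4
```

```text
t 14.4 pos [0.4877 0.2117 0.1831] tooly [ 0.132  0.024 -0.991] close ang 142.6 j [ 0.428  0.229 -0.148  1.063 -0.033 -0.497]
lin units [ 0.004  0.168 -0.009] F [-0.72 -0.87  0.19] T [-0.029  0.153  0.043] w 0.08554306963030268
twist(units, cw+) -0.382 alt 1.189
```

```bash
python3 g.py 0.494 0.212 0.115 100
```

```text
t 14.4 pos [0.4877 0.2117 0.1831] tooly [ 0.132  0.024 -0.991] close ang 142.6 j [ 0.428  0.229 -0.148  1.063 -0.033 -0.497]
lin units [-0.013  0.342  0.007] F [-0.72 -0.87  0.19] T [-0.029  0.153  0.043] w 0.08554306963030268
twist(units, cw+) 0.372 alt -1.199
```

Emit:
move_arm --increments '[{"grip":0.1,"linear":[0,0.05,0],"twist":0},{"grip":0.1,"linear":[0,0.05,0],"twist":0},{"grip":0.1,"linear":[0,0.05,0],"twist":0},{"grip":0.1,"linear":[0,0.05,0],"twist":0},{"grip":0.1,"linear":[0,0,0],"twist":0}]'

```text
clock: 14.9
eef_pos: [0.4951, 0.2136, 0.1441]
tool_rot: [0.645, 0.362, -0.266, -0.618]
ft_force: [-0.9, -1.1, -1.4]
grip_width: 0.0767
```

```bash
python3 g.py 0.494 0.212 0.1 100
python3 - <<'E'
from h import *
I,_=bot.camera("side"); I2,_=bot.camera("top")
a=cv2.resize(I[110:210,215:315],(500,500),interpolation=cv2.INTER_CUBIC); b=cv2.resize(I2[150:250,190:290],(300,300),interpolation=cv2.INTER_CUBIC)
cv2.imwrite("pics/kn.png",np.hstack([a,cv2.copyMakeBorder(b,0,200,0,0,0)]))
E
```

```text
t 14.9 pos [0.4951 0.2136 0.1441] tooly [ 0.138  0.027 -0.99 ] close ang 142.6 j [ 0.426  0.27  -0.203  0.96  -0.033 -0.499]
lin units [-0.033  0.217  0.02 ] F [-0.89 -1.12 -1.41] T [-0.025  0.128  0.021] w 0.07666200759023453
twist(units, cw+) 0.372 alt -1.199
```

View pics/kn.png

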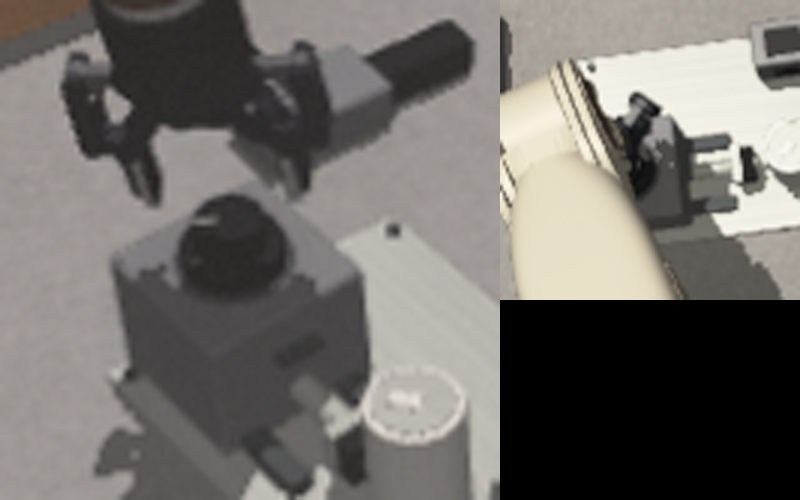

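Side crop: fingertips at (148,200) and (300,190), the inner knob's top around (235,212). Checking their relative offset in that view.

Run:
```python
from h import *
c=lambda p:((p-[215,110]+.5)*5).round(1)
for k in((.4914,.2086),(.494,.212)):
  for z in(.1345,.1155,.144,.150,.156): print(k,z,c(proj("side",[[*k,z]])))
print("tcp",c(proj("side",[[.4951,.2136,.1441]])), "d/dx,dy per 5mm",c(proj("side",[[.4964,.2086,.144]])),c(proj("side",[[.4914,.2136,.144]])))
zz=np.array([-.79,.6,-.094])*.0383
for s in(1,-1):
  for b in(0,.01): print("tip",s,b,c(proj("side",[np.array([.4951,.2136,.1441])+s*zz-b*np.array([.138,.027,-.99])])))
```

```text
(0.4914, 0.2086) 0.1345 [[232.  223.1]]
(0.4914, 0.2086) 0.1155 [[235.5 247.5]]
(0.4914, 0.2086) 0.144 [[230.3 210.8]]
(0.4914, 0.2086) 0.15 [[229.2 202.9]]
(0.4914, 0.2086) 0.156 [[228. 195.]]
(0.494, 0.212) 0.1345 [[233.3 218.1]]
(0.494, 0.212) 0.1155 [[236.7 242.5]]
(0.494, 0.212) 0.144 [[231.5 205.7]]
(0.494, 0.212) 0.15 [[230.4 197.8]]
(0.494, 0.212) 0.156 [[229.3 189.9]]
tcp [[231.9 203.3]] d/dx,dy per 5mm [[238.  207.4]] [[226.2 205.9]]
tip 1 0 [[167.2 205.7]]
tip 1 0.01 [[163.1 193.9]]
tip -1 0 [[297.2 200.9]]
tip -1 0.01 [[293.8 189. ]]
```

Emit:
move_arm --increments '[{"grip":0.1,"linear":[-0.02,0.05,0.01],"twist":0},{"grip":0.1,"linear":[-0.01,0.05,0.01],"twist":0},{"grip":0.1,"linear":[0,0.05,0],"twist":0},{"grip":0.1,"linear":[0,0.03,0],"twist":0},{"grip":0.1,"linear":[0,0,0],"twist":0}]'

```text
clock: 15.5
eef_pos: [0.4941, 0.2125, 0.106]
tool_rot: [0.645, 0.363, -0.265, -0.618]
ft_force: [0.0, 0.3, -0.2]
grip_width: 0.0767
```

```bash
python3 g.py 0.494 0.212 0.1 100
```

```text
t 15.5 pos [0.4941 0.2125 0.106 ] tooly [ 0.141  0.028 -0.99 ] close ang 142.6 j [ 0.425  0.304 -0.267  0.86  -0.033 -0.501]
lin units [-0.006  0.029  0.002] F [ 0.04  0.27 -0.22] T [-0.08   0.149 -0.041] w 0.0766810482862539
twist(units, cw+) 0.372 alt -1.199
```

Emit:
move_arm --increments '[{"grip":0.1,"linear":[0,0.02,0],"twist":0},{"grip":0.1,"linear":[0,0.015,0],"twist":0},{"grip":0.2,"linear":[0,0,0],"twist":0},{"grip":1,"linear":[0,0,0],"twist":0},{"grip":1,"linear":[0,0,0],"twist":0}]'

```text
clock: 16.0
eef_pos: [0.4935, 0.2144, 0.0995]
tool_rot: [0.643, 0.363, -0.266, -0.62]
ft_force: [4.9, -2.0, -7.1]
grip_width: 0.0594
```

```bash
python3 g.py 0.494 0.212 0.1 100
```

```text
t 16.0 pos [0.4935 0.2144 0.0995] tooly [ 0.137  0.032 -0.99 ] close ang 142.7 j [ 0.425  0.312 -0.274  0.846 -0.028 -0.501]
lin units [-0.008 -0.002 -0.009] F [ 4.9  -2.   -7.06] T [-0.29  -0.428 -0.19 ] w 0.05944552039394154
twist(units, cw+) 0.372 alt -1.198
```

Emit:
move_arm --increments '[{"grip":1,"linear":[0,0,0],"twist":0},{"grip":1,"linear":[0,0,0],"twist":0.03},{"grip":1,"linear":[0,0,0],"twist":0.05},{"grip":1,"linear":[0,0,0],"twist":0.05},{"grip":1,"linear":[0,0,0],"twist":0.05}]'

```text
clock: 16.5
eef_pos: [0.4933, 0.2146, 0.0994]
tool_rot: [0.681, 0.244, -0.144, -0.675]
ft_force: [-2.8, 2.1, -0.9]
grip_width: 0.0594
```

```bash
python3 g.py 0.494 0.212 0.1 100
python3 - <<'E'
from h import *
I,_=bot.camera("side"); I2,_=bot.camera("top")
a=cv2.resize(I[110:210,215:315],(500,500),interpolation=cv2.INTER_CUBIC); b=cv2.resize(I2[150:250,190:290],(300,300),interpolation=cv2.INTER_CUBIC)
cv2.imwrite("pics/kn2.png",np.hstack([a,cv2.copyMakeBorder(b,0,200,0,0,0)]))
E
```

```text
t 16.5 pos [0.4933 0.2146 0.0994] tooly [ 0.138  0.031 -0.99 ] close ang 121.7 j [ 0.427  0.312 -0.274  0.846 -0.029 -0.132]
lin units [-0.003 -0.003 -0.013] F [-2.75  2.1  -0.95] T [-0.698 -0.13   0.401] w 0.05938158242202345
twist(units, cw+) 0.19 alt -1.381
```

View pics/kn2.png

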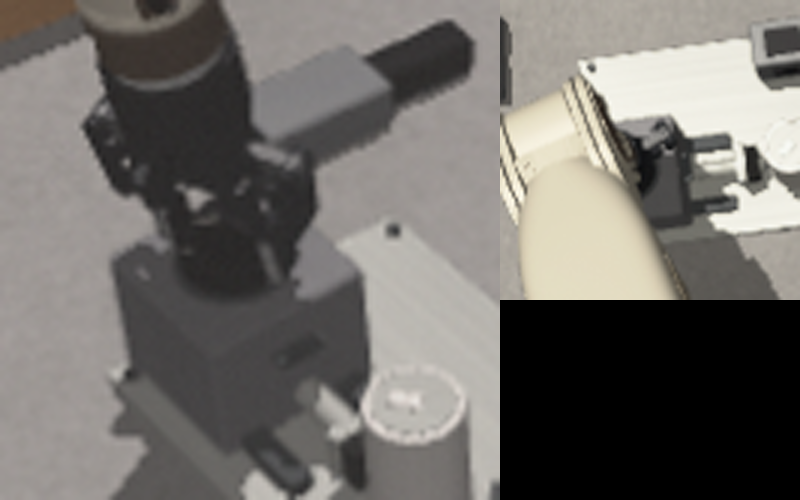

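```bash
cat > t.py <<'E'
from h import *
from scipy.spatial.transform import Rotation as Ro
o=bot.get_obs(); R=Ro.from_quat(o["tool_rot"]).as_matrix()
print("t",o["clock"],"close",np.degrees(np.arctan2(R[1,2],R[0,2])).round(2),"axisT",(-R[:,1]@o["ft_torque"]).round(3),"Tz",o["ft_torque"].round(3),"tau6",o["tau"][5].round(3),"F",o["ft_force"].round(1),"pos",o["eef_pos"].round(4),"tooly",R[:,1].round(3),"j",o["joint_pos"].round(2),"v6",o["joint_vel"][5].round(3),"w",round(o["grip_width"],4))
E
python3 t.py
```

```text
t 16.6 close 121.88 axisT -0.115 Tz [-0.659 -0.047 -0.209] tau6 0.303 F [-2.7  3.2 -1.6] pos [0.4933 0.2146 0.0994] tooly [ 0.138  0.031 -0.99 ] j [ 0.43  0.31 -0.27  0.85 -0.03 -0.13] v6 -0.061 w 0.0593
```

Emit:
move_arm --increments '[{"grip":1,"linear":[0,0,0],"twist":0.05},{"grip":1,"linear":[0,0,0],"twist":0.05},{"grip":1,"linear":[0,0,0],"twist":0.05},{"grip":1,"linear":[0,0,0],"twist":0.05},{"grip":1,"linear":[0,0,0],"twist":0.05}]'

```text
clock: 17.1
eef_pos: [0.4925, 0.2156, 0.0987]
tool_rot: [-0.696, -0.071, -0.027, 0.714]
ft_force: [-0.9, 2.6, 0.6]
grip_width: 0.0595
```

```bash
python3 t.py
```

```text
t 17.1 close 93.6 axisT 0.448 Tz [-0.603  0.344  0.379] tau6 -0.353 F [-0.9  2.6  0.6] pos [0.4925 0.2156 0.0987] tooly [ 0.137  0.029 -0.99 ] j [ 0.43  0.31 -0.27  0.85 -0.03  0.37] v6 0.996 w 0.0595
```

Emit:
move_arm --increments '[{"grip":1,"linear":[0,0,0],"twist":0.05},{"grip":1,"linear":[0,0,0],"twist":0.05},{"grip":1,"linear":[0,0,0],"twist":0.05},{"grip":1,"linear":[0,0,0],"twist":0.03},{"grip":1,"linear":[0,0,0],"twist":0.03}]'

```text
clock: 17.6
eef_pos: [0.4924, 0.2162, 0.0987]
tool_rot: [-0.678, 0.077, -0.17, 0.711]
ft_force: [0.5, 5.0, 1.1]
grip_width: 0.059
```

```bash
python3 t.py
```

```text
t 17.6 close 70.01 axisT 0.691 Tz [-1.722  0.941  0.481] tau6 0.242 F [0.5 5.  1.1] pos [0.4924 0.2162 0.0987] tooly [ 0.138  0.023 -0.99 ] j [ 0.43  0.31 -0.27  0.85 -0.04  0.78] v6 0.581 w 0.059
```

Emit:
move_arm --increments '[{"grip":0.1,"linear":[0,0,0],"twist":0},{"grip":0.1,"linear":[0,0,0],"twist":0},{"grip":0.1,"linear":[0,0,0],"twist":0},{"grip":0.1,"linear":[0,0,0],"twist":-0.05},{"grip":0.1,"linear":[0,0,0],"twist":-0.07}]'

```text
clock: 18.1
eef_pos: [0.4938, 0.2162, 0.0995]
tool_rot: [-0.693, -0.014, -0.084, 0.716]
ft_force: [0.4, -0.3, -0.0]
grip_width: 0.0771
```

```bash
python3 t.py
```

```text
t 18.1 close 84.45 axisT -0.01 Tz [ 0.011  0.121 -0.006] tau6 1.352 F [ 0.4 -0.3 -0. ] pos [0.4938 0.2162 0.0995] tooly [ 0.14   0.025 -0.99 ] j [ 0.43  0.31 -0.27  0.85 -0.04  0.53] v6 -1.445 w 0.0771
```

Emit:
move_arm --increments '[{"grip":0.1,"linear":[0,0,0],"twist":-0.07},{"grip":0.1,"linear":[0,0,0],"twist":-0.07},{"grip":0.1,"linear":[0,0,0],"twist":-0.07},{"grip":0.1,"linear":[0,0,0],"twist":-0.07},{"grip":0.1,"linear":[0,0,0],"twist":-0.07}]'

```text
clock: 18.6
eef_pos: [0.4947, 0.2149, 0.1004]
tool_rot: [0.677, 0.27, -0.169, -0.663]
ft_force: [-0.3, -0.4, -0.0]
grip_width: 0.0768
```

```bash
python3 t.py; python3 g.py 0.494 0.212 0.1 130
```

```text
t 18.6 close 126.01 axisT -0.041 Tz [-0.003  0.181 -0.037] tau6 1.211 F [-0.3 -0.4 -0. ] pos [0.4947 0.2149 0.1004] tooly [ 0.141  0.025 -0.99 ] j [ 0.43  0.31 -0.27  0.85 -0.04 -0.21] v6 -1.454 w 0.0768
t 18.6 pos [0.4947 0.2149 0.1004] tooly [ 0.141  0.025 -0.99 ] close ang 126.0 j [ 0.43   0.313 -0.27   0.848 -0.036 -0.205]
lin units [-0.012  0.001 -0.009] F [-0.27 -0.44 -0.03] T [-0.003  0.181 -0.037] w 0.07678564310705623
twist(units, cw+) -0.035 alt 1.536
```

Emit:
move_arm --increments '[{"grip":0.1,"linear":[0,0,0],"twist":-0.05},{"grip":0.1,"linear":[0,0,0],"twist":0},{"grip":1,"linear":[0,0,0],"twist":0},{"grip":1,"linear":[0,0,0],"twist":0},{"grip":1,"linear":[0,0,0],"twist":0}]'

```text
clock: 19.1
eef_pos: [0.494, 0.2154, 0.1019]
tool_rot: [0.666, 0.304, -0.203, -0.65]
ft_force: [3.1, -0.2, -4.6]
grip_width: 0.0593
```

```bash
python3 t.py
```

```text
t 19.1 close 131.87 axisT 0.262 Tz [-0.147 -0.232  0.237] tau6 0.244 F [ 3.1 -0.2 -4.6] pos [0.494  0.2154 0.1019] tooly [ 0.14   0.029 -0.99 ] j [ 0.43  0.31 -0.27  0.85 -0.03 -0.31] v6 0.006 w 0.0593
```

Emit:
move_arm --increments '[{"grip":1,"linear":[0,0,0],"twist":0.02},{"grip":1,"linear":[0,0,0],"twist":0.02},{"grip":1,"linear":[0,0,0],"twist":0.02},{"grip":1,"linear":[0,0,0],"twist":0.02},{"grip":1,"linear":[0,0,0],"twist":0.02}]'

```text
clock: 19.6
eef_pos: [0.4941, 0.2153, 0.1018]
tool_rot: [0.684, 0.235, -0.133, -0.677]
ft_force: [-0.7, 0.9, 0.1]
grip_width: 0.0593
```

```bash
python3 t.py
```

```text
t 19.6 close 120.01 axisT 0.47 Tz [-0.424  0.028  0.416] tau6 0.089 F [-0.7  0.9  0.1] pos [0.4941 0.2153 0.1018] tooly [ 0.141  0.028 -0.99 ] j [ 0.43  0.31 -0.27  0.85 -0.03 -0.1 ] v6 0.413 w 0.0593
```

Emit:
move_arm --increments '[{"grip":1,"linear":[0,0,0],"twist":0.02},{"grip":1,"linear":[0,0,0],"twist":0.02},{"grip":1,"linear":[0,0,0],"twist":0.02},{"grip":1,"linear":[0,0,0],"twist":0.02},{"grip":1,"linear":[0,0,0],"twist":0.02}]'

```text
clock: 20.1
eef_pos: [0.4941, 0.2152, 0.1018]
tool_rot: [0.697, 0.164, -0.062, -0.696]
ft_force: [-1.2, 3.5, 1.7]
grip_width: 0.0591
```

```bash
python3 t.py
python3 - <<'E'
from h import *
I2,D=bot.camera("top")
cv2.imwrite("pics/t3.png",I2); cv2.imwrite("pics/t3c.png",cv2.resize(I2[165:240,220:325],(735,525),interpolation=cv2.INTER_CUBIC))
E
```

```text
t 20.1 close 108.34 axisT 0.558 Tz [-0.913 -0.04   0.431] tau6 0.225 F [-1.2  3.5  1.7] pos [0.4941 0.2152 0.1018] tooly [ 0.144  0.022 -0.989] j [ 0.43  0.31 -0.27  0.85 -0.04  0.11] v6 0.409 w 0.0591
```

View pics/t3c.png

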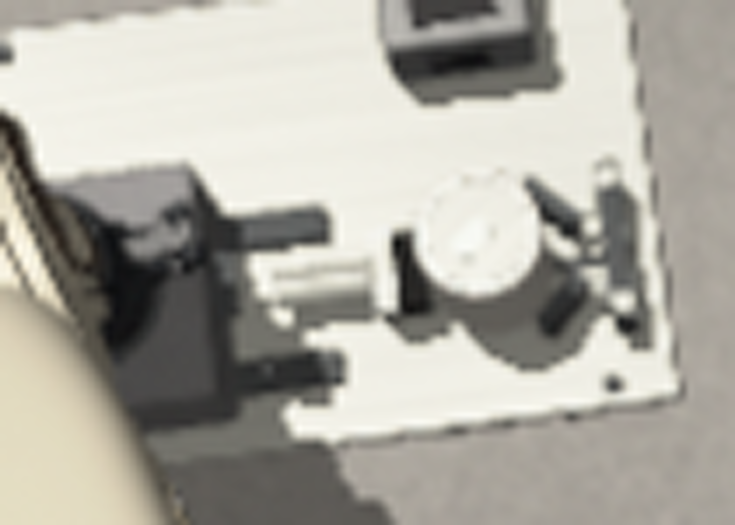

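Emit:
move_arm --increments '[{"grip":1,"linear":[0,0,0],"twist":0.012},{"grip":1,"linear":[0,0,0],"twist":0.012},{"grip":1,"linear":[0,0,0],"twist":0.012},{"grip":1,"linear":[0,0,0],"twist":0.012},{"grip":1,"linear":[0,0,0],"twist":0.012}]'

```text
clock: 20.65
eef_pos: [0.4941, 0.2152, 0.1018]
tool_rot: [-0.7, -0.121, 0.017, 0.703]
ft_force: [-2.4, 4.9, 0.9]
grip_width: 0.0592
```

```bash
python3 t.py
```

```text
t 20.65 close 101.19 axisT 0.656 Tz [-1.365  0.046  0.464] tau6 0.434 F [-2.4  4.9  0.9] pos [0.4941 0.2152 0.1018] tooly [ 0.145  0.019 -0.989] j [ 0.44  0.31 -0.27  0.85 -0.04  0.24] v6 0.255 w 0.0592
```

Emit:
move_arm --increments '[{"grip":1,"linear":[0,0,0],"twist":0.012},{"grip":1,"linear":[0,0,0],"twist":0.012},{"grip":1,"linear":[0,0,0],"twist":0.012},{"grip":1,"linear":[0,0,0],"twist":0.012},{"grip":1,"linear":[0,0,0],"twist":0.012}]'

```text
clock: 21.15
eef_pos: [0.494, 0.2151, 0.1018]
tool_rot: [-0.701, -0.075, -0.028, 0.709]
ft_force: [-1.4, 5.0, 2.2]
grip_width: 0.059
```

```bash
python3 t.py
```

```text
t 21.15 close 93.89 axisT 0.733 Tz [-1.691  0.224  0.497] tau6 0.533 F [-1.4  5.   2.2] pos [0.494  0.2151 0.1018] tooly [ 0.145  0.017 -0.989] j [ 0.44  0.31 -0.27  0.85 -0.05  0.37] v6 0.255 w 0.059
```

```bash
cat > cam.py <<'E'
import sys; from h import *
I,D=bot.camera("top"); cv2.imwrite(f"pics/{sys.argv[1]}.png",I)
def can(I):
    h=cv2.cvtColor(I,cv2.COLOR_BGR2GRAY)
    return cv2.resize(h[180:220,272:302],None,fx=8,fy=8,interpolation=cv2.INTER_CUBIC)
ref=cv2.imread("pics/t3.png")
g=lambda I:cv2.cvtColor(I,cv2.COLOR_BGR2GRAY).astype(np.float32)
def ecc(y0,y1,x0,x1):
    M=np.eye(2,3,dtype=np.float32); m=np.zeros(I.shape[:2],np.uint8); 
    c,M=cv2.findTransformECC(g(ref)[y0:y1,x0:x1],g(I)[y0-4:y1+4,x0-4:x1+4],np.array([[1,0,4],[0,1,4]],np.float32),cv2.MOTION_TRANSLATION,(3,200,1e-6),None,3)
    return M[:,2]-4,round(c,4)
print("can shift px",ecc(190,208,280,297),"jaw",ecc(196,212,256,274),"fence",ecc(188,214,303,312),"plate ref",ecc(160,178,276,300))
E
python3 cam.py t4; python3 t.py
```

```text
can shift px (array([ 0.8783231 , -0.18299222], dtype=float32), 0.9749) jaw (array([ 0.37000942, -0.14895988], dtype=float32), 0.9741) fence (array([ 0.0496521 , -0.00237751], dtype=float32), 0.9701) plate ref (array([ 0.00513124, -0.05303979], dtype=float32), 0.9888)
t 21.2 close 93.84 axisT 0.496 Tz [-1.676  0.239  0.26 ] tau6 0.658 F [-1.1  5.5  2.3] pos [0.494  0.2151 0.1018] tooly [ 0.145  0.017 -0.989] j [ 0.44  0.31 -0.27  0.85 -0.05  0.37] v6 -0.038 w 0.0594
```

Emit:
move_arm --increments '[{"grip":0.1,"linear":[0,0,0],"twist":0},{"grip":0.1,"linear":[0,0,0],"twist":0},{"grip":0.1,"linear":[0,0,0],"twist":-0.04},{"grip":0.1,"linear":[0,0,0],"twist":-0.04},{"grip":0.1,"linear":[0,0,0],"twist":0}]'

```text
clock: 21.7
eef_pos: [0.4945, 0.2145, 0.1015]
tool_rot: [-0.699, -0.129, 0.026, 0.703]
ft_force: [-0.4, -0.3, 0.4]
grip_width: 0.0773
```

Emit:
move_arm --increments '[{"grip":0.1,"linear":[0,0,0],"twist":0},{"grip":1,"linear":[0,0,0],"twist":0},{"grip":1,"linear":[0,0,0],"twist":0},{"grip":1,"linear":[0,0,0],"twist":0},{"grip":1,"linear":[0,0,0],"twist":0}]'

```text
clock: 22.2
eef_pos: [0.4943, 0.2158, 0.1027]
tool_rot: [-0.697, -0.126, 0.024, 0.705]
ft_force: [1.1, 0.9, -0.9]
grip_width: 0.059
```

```bash
python3 t.py; python3 cam.py t5
```

```text
t 22.2 close 102.19 axisT 0.231 Tz [-0.034  0.126  0.232] tau6 0.274 F [ 1.1  0.9 -0.9] pos [0.4943 0.2158 0.1027] tooly [ 0.143  0.027 -0.989] j [ 0.43  0.31 -0.27  0.85 -0.04  0.22] v6 0.003 w 0.059
can shift px (array([ 0.8903651 , -0.18897247], dtype=float32), 0.9745) jaw (array([ 0.36680222, -0.13522482], dtype=float32), 0.974) fence (array([ 0.03743649, -0.0059967 ], dtype=float32), 0.9698) plate ref (array([ 0.00435686, -0.05706334], dtype=float32), 0.9888)
```

Emit:
move_arm --increments '[{"grip":1,"linear":[0,0,0],"twist":0.012},{"grip":1,"linear":[0,0,0],"twist":0.012},{"grip":1,"linear":[0,0,0],"twist":0.012},{"grip":1,"linear":[0,0,0],"twist":0.012},{"grip":1,"linear":[0,0,0],"twist":0.012}]'

```text
clock: 22.75
eef_pos: [0.4943, 0.2157, 0.1027]
tool_rot: [-0.698, -0.081, -0.021, 0.712]
ft_force: [-0.3, 0.9, 1.5]
grip_width: 0.0591
```

```bash
python3 t.py; python3 cam.py t6
```

```text
t 22.75 close 94.88 axisT 0.429 Tz [-0.455  0.144  0.372] tau6 0.192 F [-0.3  0.9  1.5] pos [0.4943 0.2157 0.1027] tooly [ 0.143  0.026 -0.989] j [ 0.43  0.31 -0.27  0.85 -0.04  0.35] v6 0.257 w 0.0591
can shift px (array([ 1.3122988, -0.3427527], dtype=float32), 0.9641) jaw (array([ 0.4318571 , -0.18160391], dtype=float32), 0.963) fence (array([0.15346861, 0.13789082], dtype=float32), 0.9401) plate ref (array([ 0.00646496, -0.04829597], dtype=float32), 0.9888)
```

Emit:
move_arm --increments '[{"grip":1,"linear":[0,0,0],"twist":0.012},{"grip":1,"linear":[0,0,0],"twist":0.012},{"grip":1,"linear":[0,0,0],"twist":0.012},{"grip":1,"linear":[0,0,0],"twist":0.012},{"grip":1,"linear":[0,0,0],"twist":0.012}]'

```text
clock: 23.3
eef_pos: [0.4943, 0.2156, 0.1027]
tool_rot: [-0.695, -0.035, -0.067, 0.715]
ft_force: [-0.0, 2.8, 1.1]
grip_width: 0.0593
```

```bash
python3 t.py; python3 cam.py t7
```

```text
t 23.3 close 87.52 axisT 0.538 Tz [-0.812  0.232  0.432] tau6 0.284 F [-0.   2.8  1.1] pos [0.4943 0.2156 0.1027] tooly [ 0.143  0.024 -0.989] j [ 0.43  0.31 -0.27  0.85 -0.04  0.48] v6 0.257 w 0.0593
can shift px (array([ 1.8166718 , -0.39893317], dtype=float32), 0.9597) jaw (array([ 0.55570364, -0.1868484 ], dtype=float32), 0.9516) fence (array([0.15913153, 0.15779924], dtype=float32), 0.9226) plate ref (array([ 0.00506401, -0.04802918], dtype=float32), 0.9888)
```

Emit:
move_arm --increments '[{"grip":1,"linear":[0,0,0],"twist":0.012},{"grip":1,"linear":[0,0,0],"twist":0.012},{"grip":1,"linear":[0,0,0],"twist":0.012},{"grip":1,"linear":[0,0,0],"twist":0.012},{"grip":1,"linear":[0,0,0],"twist":0.012}]'

```text
clock: 23.85
eef_pos: [0.4942, 0.2155, 0.1027]
tool_rot: [-0.69, 0.012, -0.112, 0.715]
ft_force: [0.7, 2.8, 1.7]
grip_width: 0.059
```

```bash
python3 t.py; python3 cam.py t8
```

```text
t 23.85 close 80.15 axisT 0.586 Tz [-1.148  0.381  0.434] tau6 0.369 F [0.7 2.8 1.7] pos [0.4942 0.2155 0.1027] tooly [ 0.143  0.023 -0.989] j [ 0.43  0.31 -0.27  0.85 -0.04  0.61] v6 0.257 w 0.059
can shift px (array([ 2.3290315, -0.4794078], dtype=float32), 0.9526) jaw (array([ 0.5695286 , -0.20522857], dtype=float32), 0.9415) fence (array([0.17806244, 0.11056042], dtype=float32), 0.905) plate ref (array([ 0.01325178, -0.04440069], dtype=float32), 0.9888)
```

Emit:
move_arm --increments '[{"grip":0.1,"linear":[0,0,0],"twist":0},{"grip":0.1,"linear":[0,0,0],"twist":0},{"grip":0.1,"linear":[0,0,0],"twist":-0.07},{"grip":0.1,"linear":[0,0,0],"twist":-0.07},{"grip":0.1,"linear":[0,0,0],"twist":-0.07}]'

```text
clock: 24.4
eef_pos: [0.4944, 0.2151, 0.1023]
tool_rot: [-0.697, -0.14, 0.037, 0.703]
ft_force: [-1.1, -0.5, 0.3]
grip_width: 0.0772
```

Emit:
move_arm --increments '[{"grip":0.1,"linear":[0,0,0],"twist":0},{"grip":1,"linear":[0,0,0],"twist":0},{"grip":1,"linear":[0,0,0],"twist":0},{"grip":1,"linear":[0,0,0],"twist":0},{"grip":1,"linear":[0,0,0],"twist":0}]'

```text
clock: 24.9
eef_pos: [0.494, 0.2158, 0.1031]
tool_rot: [-0.695, -0.136, 0.034, 0.705]
ft_force: [0.4, 0.1, -0.8]
grip_width: 0.0592
```

```bash
python3 t.py; python3 cam.py t9
```

```text
t 24.9 close 103.85 axisT 0.363 Tz [0.019 0.081 0.372] tau6 0.301 F [ 0.4  0.1 -0.8] pos [0.494  0.2158 0.1031] tooly [ 0.141  0.031 -0.989] j [ 0.43  0.31 -0.27  0.85 -0.03  0.18] v6 0.012 w 0.0592
can shift px (array([ 2.3388462 , -0.48797488], dtype=float32), 0.9523) jaw (array([ 0.5925646 , -0.16602516], dtype=float32), 0.9424) fence (array([0.16988039, 0.12409735], dtype=float32), 0.9046) plate ref (array([ 0.0011096 , -0.05218577], dtype=float32), 0.9888)
```

Emit:
move_arm --increments '[{"grip":1,"linear":[0,0,0],"twist":0.01},{"grip":1,"linear":[0,0,0],"twist":0.01},{"grip":1,"linear":[0,0,0],"twist":0.01},{"grip":1,"linear":[0,0,0],"twist":0.01},{"grip":1,"linear":[0,0,0],"twist":0.01}]'

```text
clock: 25.45
eef_pos: [0.494, 0.2157, 0.1031]
tool_rot: [-0.696, -0.098, -0.004, 0.711]
ft_force: [-0.5, 0.5, 1.0]
grip_width: 0.059
```

```bash
python3 t.py; python3 cam.py t10
```

```text
t 25.45 close 97.71 axisT 0.498 Tz [-0.312  0.229  0.466] tau6 0.3 F [-0.5  0.5  1. ] pos [0.494  0.2157 0.1031] tooly [ 0.141  0.03  -0.99 ] j [ 0.43  0.31 -0.27  0.85 -0.03  0.29] v6 0.216 w 0.059
can shift px (array([ 2.7500906, -0.5939152], dtype=float32), 0.9515) jaw (array([ 0.64246035, -0.18958616], dtype=float32), 0.9212) fence (array([0.1640253 , 0.23238373], dtype=float32), 0.8368) plate ref (array([ 0.00708866, -0.05402803], dtype=float32), 0.9888)
```

Emit:
move_arm --increments '[{"grip":1,"linear":[0,0,0],"twist":0.005},{"grip":1,"linear":[0,0,0],"twist":0.005},{"grip":1,"linear":[0,0,0],"twist":0.005},{"grip":1,"linear":[0,0,0],"twist":0.005},{"grip":1,"linear":[0,0,0],"twist":0.005}]'

```text
clock: 26.0
eef_pos: [0.494, 0.2157, 0.1031]
tool_rot: [-0.696, -0.079, -0.022, 0.713]
ft_force: [-0.8, 1.6, 0.8]
grip_width: 0.0588
```

```bash
python3 t.py; python3 cam.py t11; python3 t.py
```

```text
t 26.0 close 94.66 axisT 0.549 Tz [-0.472  0.13   0.492] tau6 0.47 F [-0.8  1.6  0.8] pos [0.494  0.2157 0.1031] tooly [ 0.142  0.029 -0.99 ] j [ 0.43  0.31 -0.27  0.85 -0.03  0.35] v6 0.105 w 0.0588
can shift px (array([ 2.9706683, -0.5097008], dtype=float32), 0.9506) jaw (array([ 0.67725277, -0.22112036], dtype=float32), 0.9185) fence (array([0.17135954, 0.20546722], dtype=float32), 0.8283) plate ref (array([-0.002841  , -0.05296326], dtype=float32), 0.9888)
t 26.05 close 94.64 axisT 0.399 Tz [-0.503  0.177  0.336] tau6 0.498 F [-0.8  0.6  0.9] pos [0.494  0.2157 0.103 ] tooly [ 0.141  0.029 -0.99 ] j [ 0.43  0.31 -0.27  0.85 -0.03  0.35] v6 -0.017 w 0.0587
```

Emit:
move_arm --increments '[{"grip":1,"linear":[0,0,0],"twist":0.004},{"grip":1,"linear":[0,0,0],"twist":0.004},{"grip":1,"linear":[0,0,0],"twist":0.004},{"grip":1,"linear":[0,0,0],"twist":0.004},{"grip":1,"linear":[0,0,0],"twist":0.004}]'

```text
clock: 26.55
eef_pos: [0.494, 0.2156, 0.103]
tool_rot: [-0.696, -0.063, -0.037, 0.714]
ft_force: [-0.6, 1.3, 1.2]
grip_width: 0.059
```

```bash
python3 t.py; python3 cam.py t12
python3 - <<'E'
from h import *
I=cv2.imread("pics/t12.png"); R=cv2.imread("pics/t3.png")
a=cv2.resize(R[180:222,262:325],(630,290),interpolation=cv2.INTER_CUBIC);b=cv2.resize(I[180:222,262:325],(630,290),interpolation=cv2.INTER_CUBIC); cv2.imwrite("pics/cmp.png",np.vstack([a,b]))
E
```

```text
t 26.55 close 92.22 axisT 0.64 Tz [-0.645  0.115  0.558] tau6 0.554 F [-0.6  1.3  1.2] pos [0.494  0.2156 0.103 ] tooly [ 0.142  0.028 -0.99 ] j [ 0.43  0.31 -0.27  0.85 -0.03  0.39] v6 0.087 w 0.059
can shift px (array([ 3.162498  , -0.48894596], dtype=float32), 0.9462) jaw (array([ 0.69299984, -0.21978474], dtype=float32), 0.9161) fence (array([0.12483788, 0.21966553], dtype=float32), 0.8034) plate ref (array([ 0.00582504, -0.05802083], dtype=float32), 0.9888)
```

View pics/cmp.png

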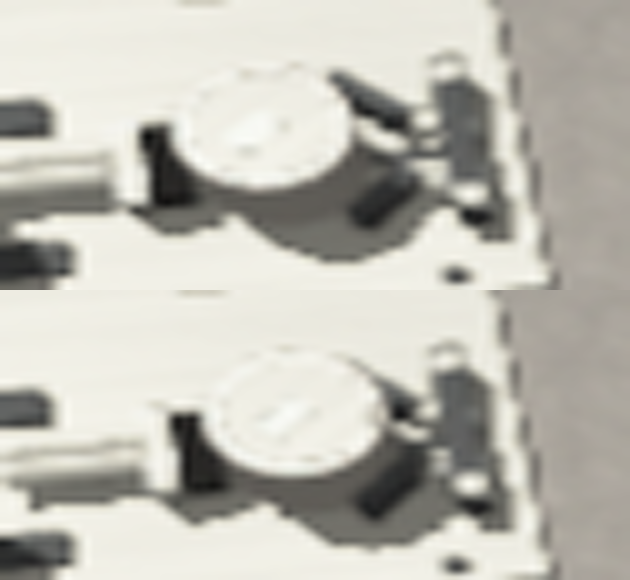

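The torque is about 0.15 N·m above the clean baseline. The jaw has travelled about 0.19 rad past contact, and the V cheeks in the lower crop have moved about 2.5 mm (near (393,485), against (385,200) before). All three point to 13–14 N, so I'm releasing.

Emit:
move_arm --increments '[{"grip":1,"linear":[0,0,0],"twist":0},{"grip":0.1,"linear":[0,0,0],"twist":0},{"grip":0,"linear":[0,0,0],"twist":0},{"grip":0,"linear":[0,0,0],"twist":0},{"grip":0,"linear":[0,0,0],"twist":0}]'

```text
clock: 27.1
eef_pos: [0.494, 0.2153, 0.1026]
tool_rot: [-0.695, -0.061, -0.039, 0.715]
ft_force: [0.1, -0.8, -0.4]
grip_width: 0.0858
```

Emit:
move_arm --increments '[{"grip":0,"linear":[0,-0.05,0],"twist":0},{"grip":0,"linear":[0,-0.1,0],"twist":0},{"grip":0,"linear":[0,-0.15,0],"twist":0},{"grip":0,"linear":[0,-0.2,0],"twist":0},{"grip":0,"linear":[0,0,0],"twist":0}]'

```text
clock: 27.6
eef_pos: [0.4786, 0.2115, 0.2064]
tool_rot: [-0.696, -0.06, -0.039, 0.715]
ft_force: [-0.1, -0.1, 1.5]
grip_width: 0.0858
```

```bash
python3 t.py; python3 cam.py t13
python3 - <<'E'
from h import *
I=cv2.imread("pics/t13.png"); S,D=bot.camera("side"); S0=cv2.imread("pics/side0.png")
f=lambda J:cv2.resize(J[130:215,225:310],(340,340),interpolation=cv2.INTER_CUBIC)
C=cloud("side",D); Z=C[...,2]; m=np.zeros(Z.shape,bool); m[150:235,270:335]=1; q=C[m&(Z>.119)&(Z<.127)]; print(len(q),q.mean(0))
cv2.imwrite("pics/fin.png",np.hstack([f(S0),f(S)]))
E
```

```text
t 27.6 close 91.81 axisT -0.001 Tz [0.012 0.041 0.001] tau6 0.005 F [-0.1 -0.1  1.5] pos [0.4786 0.2115 0.2064] tooly [ 0.139  0.029 -0.99 ] j [ 0.43  0.19 -0.13  1.11 -0.03  0.4 ] v6 0.001 w 0.0858
can shift px (array([ 3.1540022, -0.4816246], dtype=float32), 0.9463) jaw (array([ 0.69501257, -0.21806908], dtype=float32), 0.9162) fence (array([0.13019848, 0.21325874], dtype=float32), 0.8033) plate ref (array([ 0.00113869, -0.0551753 ], dtype=float32), 0.9888)
256 [0.51140035 0.02396587 0.12272539]
```

View pics/fin.png

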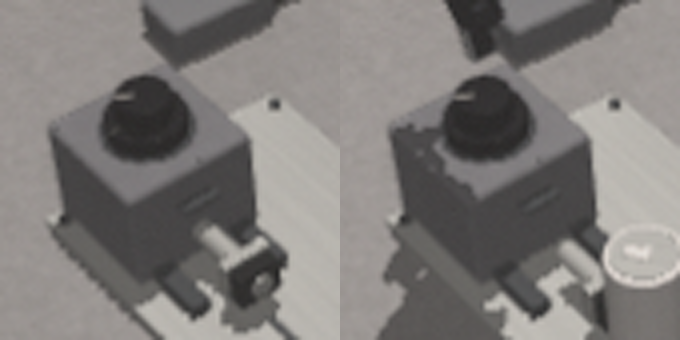

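The inner pointer hasn't moved (122,97 before and after), and the can stayed put on release. Handing in.

```bash
python3 -c "
from workcell import bot
print(bot.job_done())"
```

```text
the job is handed in; nothing more can be done
None
```

I placed the bare can in the nest, let go, and turned the outer ring about 2.5 rad clockwise in four grasps. I then opened the gripper, lifted clear and handed the job in at about 28 s. No verdict is reported.

**Clamping force:** I estimate 13–14 N; there is no direct force reading.
- **Torque:** it rose about 0.15 N·m above the level before the can met the fence, which is about 13 N.
- **Ring travel:** the ring went about 0.19 rad past contact with the fence, which is about 14 N.
- **V fence:** its cheeks moved roughly 2.5 mm in the camera picture, which is 12–16 N. Automatic tracking of the fence was no use because the can's shadow disturbed it, so I judged that shift by eye.

**Last checks:**
- The can moved less than 0.01 px when the ring was released and stands against the fence.
- The inner pointer looks the same as at the start.
- The wrist forces are near zero, so the robot touches nothing.
- I did not measure the other bench items again; nothing suggested contact with them.

**Disagreements:**
- The two cameras differed by 5–6 mm, so I used their average.
- The tool drifted to about 0.14 rad of tilt. This added side torque to the readings, so I regrasped to keep it small and compared torques at similar side load.

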